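# Pack a calibration kit and lock its hold-down bar with a tight pin

## Robot

A 7-joint arm with a two-finger parallel gripper is mounted at the origin on a cart in front of the work surface, level with it; the furniture and walls round the work are solid. World frame = base frame: x ahead of the robot, y to its left, z up, the work surface at z = 0. Lengths are in m, angles in rad, forces in N, time in s.
With the tool pointing down it reaches from about 0.4 to 0.75 m from the base axis. Payload 19.5 kg.
Tool frame: the origin (TCP) lies midway between the tips of the shut fingers; the grasp point (between the pads) lies 19 mm behind it; z points along the fingers, y is the line along which they close (so a half turn about z gives the same grasp; the last joint's range is limited). The gripper opens to 85 mm and grips with 20 to 120 N. Pads are 22 mm wide; open, the fingers measure 114 mm over their backs; the gripper's body (76 mm by 85 mm) begins 54 mm behind the grasp point. The pads swing forward as they close: fully open they stand 13 mm farther back than shut.
Start: joints at [1.067, 0.707, -0.028, 1.485, 0.022, 0.951, -0.075], TCP at [0.256, -0.515, 0.231] pointing down, gripper open.
Joint ranges: [-2.71, 2.71], [-0.32, 2.16], [-1.57, 1.52], [0, 2.45], [-1.46, 4.6], [0, 2.02], [-2.83, 2.83]. Speed limits (rad/s): [1.89, 1.89, 2.57, 2.57, 3.01, 3.01, 3.01].

## Interface

Orientations are given as a rotation vector (axis times angle).
In Python, from rig import ctrl gives the robot as it stands. The module is installed in compiled form; this text tells all that it offers.
- The arm moves only by the tool send_rows, never from a script. Its argument "moves" is a list that holds one entry, the list of rows, each a list of 7 numbers: the turn, a rotation vector about the tool's x, y, z in rad, then the shift along the tool's x, y, z in mm, then the finger opening in mm, from 0 to 85.4. In form: [[[ax, ay, az, x, y, z, fingers], ...]]. A call has 1 to 8 rows; each row shifts and turns the commanded pose from where the row before left it, along the tool's axes as they then stand; what a row does not reach is not made up. A row lasts 1/10 s, in which the tool goes at most 50 mm and 8.59 degrees, less where a joint would pass 70% of its speed; a pose out of reach is approached as far as the arm can. A call with a gripper value outside its range is refused whole. The fingers move at their own pace and stop on an object; "grip_force" is the grip in N (left out, the last holds). Time passes only in rows, so rows that do not move let the fingers close. It gives the time, the measured TCP pose, the force, the opening and the grip force at its end, in the units of the state.
- ctrl.sense(): the state, without advancing time (a new reading comes with each control period).
- ctrl.read_camera(name): name is "scene" or "top" or "wrist"; returns a dict with "image" (420x560x3 uint8, red, green, blue), "depth" (420x560 float32, m along the optical axis (not along the pixel's ray), 0 where there is no reading), "mtx" (3x3 intrinsics, pixels), "dist" ([k1, k2, p1, p2, k3] as OpenCV has them; the pictures are not rectified), "world_from_camera" (4x4, takes a point from camera to world coordinates). Camera axes: x right, y down, z forward; pixel columns grow to the right and rows downward; lengths in m; the calibration is good to about 2 mm. A picture is of the moment at which its call begins.
- ctrl.hand_in(): hands the job in; it is judged then, once.
The state is a dict: "time": time; "qpos": joint angles; "joint_velocities": joint speeds; "effort": joint torques, N m; "tcp_pos": TCP position; "tool_rot": TCP orientation; "wrist_force": force on the tool from outside, world axes, zero at the start; "ft_torque": the same for the moment, N m; "gripper_width": finger opening in m; "finger_force": force on a finger pad.
Only numpy, scipy, OpenCV 4.12 (cv2) and the standard library are available. Lean on these libraries where they do the work, as an engineer would, in place of code of your own. Each camera call takes 0.05 s, during which the arm holds its last target. There are 200 camera calls.

## Task

Make the calibration kit ready for transport: stand every kit piece that is on the table (screw case, loupe, and whichever vials and objective lens are there) upright in a row on the floor of the kit's tray, then swing the hold-down bar over them until it stops. Lock the bar with the pin from the black rest: lean it about 15 degrees, put the low edge of its foot through the bar's eye into the mouth of the tight bore and pause there a moment, then straighten it and slide it fully home until its collar lies on the bar. Leave the timer, the glass dish and the tape roll where they are.

Things in the scene. Friction and masses are not known exactly. Their poses are not given: they have to be found in the camera images.
- kit: transport kit, fixed to the table: grey base plate 80 x 300 x 6 mm with its long side along its own y. Origin: centre of the plate's underside, z up. On it, centred, an open one-row tray, inside 46 mm (x) by 176 mm (y), walls 4 mm thick; tray floor at z = 6 mm, wall tops at z = 24 mm. At y = +110 mm the round pivot post of the bar (22 mm), at y = -114 mm a steel block 56 x 40 mm, its top at z = 62 mm, with the bore
- hold_bar (a joint): flat hold-down bar, 20 mm wide and 6 mm thick (z = 64 to 70 mm of the kit), 224 mm from pivot to eye, turning about the vertical pivot at kit (0, 110 mm): 0 = shut, lying along the tray with its eye over the bore, against a hard stop; grows (rad) as it swings open counter-clockwise seen from above, towards the kit's +x; it stays where left (friction about 0.12 N m). The eye is a ring of 42 mm with a 24 mm hole
- bar_knob (a point): middle of the round black knob standing on the bar, 18 mm across, 30 mm tall (z = 70 to 100 mm above the table), on the bar's middle line 150 mm from the pivot
- bore_mouth (a point): centre of the mouth of the upright blind bore in the steel block, 17.5 mm wide and 30 mm deep with a 1.5 mm chamfer; 62 mm above the table, 8 mm below the top of the shut bar's eye. Axes as the kit's
- pin_foot (a point): centre of the foot of the steel locking pin (90 g or so, 64 mm long): shank 16 mm thick and 32 mm long, then a collar 36 mm across and 4 mm thick, then a round grip 20 mm across and 28 mm long. z runs along the pin from foot to grip. It starts upright in a fixed black rest 44 x 44 x 28 mm (loose hole 24 mm deep), foot 4 mm above the table. Fully home in the bore its collar lies on the bar's eye and its foot is 24 mm below the bore mouth
- pin_grip (a point): middle of the pin's round grip, 50 mm from its foot along the pin
- objective_case_mid (a point): centre (half-way up) of a kit piece: plain white screw case, a cylinder, 41 mm across, 53 mm tall, standing upright on the table
- loupe_mid (a point): centre (half-way up) of a kit piece: black stand loupe, a stepped cylinder, its upper half a little wider than its lower, 37 mm across, 41 mm tall, standing upright on the table
- vial_1_mid (a point): centre (half-way up) of a kit piece: white screw-cap vial, 25 mm across, 54 mm tall, standing upright on the table; may be absent
- vial_2_mid (a point): centre (half-way up) of a kit piece: brown glass screw-cap vial with black cap, 25 mm across, 54 mm tall, standing upright on the table; may be absent
- objective_mid (a point): centre (half-way up) of a kit piece: white objective lens standing on its narrow nose, widest in its upper half, 27 mm across, 42 mm tall, standing upright on the table; may be absent
- bake_timer: bystander: bake timer on edge, 28 x 66 x 58 mm; origin at the centre of its underside
- dish: bystander: round glass dish, 61 mm across, 14 mm high; origin at the centre of its underside
- tape: bystander: tape roll lying flat, 65 mm across, 12 mm high; origin at the centre of its underside

How it is judged:
On the way, in this order (a step that is already met when the one before it is completed fails the run):
1. every kit piece stands upright on the floor of the tray (x of objective_case_mid in the frame of kit between -0.023 and 0.023 m and y of objective_case_mid in the frame of kit between -0.088 and 0.088 m and z of objective_case_mid in the frame of kit between 0.0285 and 0.0365 m and angle between each of objective_case_mid, loupe_mid, vial_1_mid, vial_2_mid, objective_mid's own z axis and vertical below 0.12 rad and x of loupe_mid in the frame of kit between -0.023 and 0.023 m and y of loupe_mid in the frame of kit between -0.088 and 0.088 m and z of loupe_mid in the frame of kit between 0.0225 and 0.0305 m and x of vial_1_mid in the frame of kit between -0.023 and 0.023 m and y of vial_1_mid in the frame of kit between -0.088 and 0.088 m and z of vial_1_mid in the frame of kit between 0.029 and 0.037 m and x of vial_2_mid in the frame of kit between -0.023 and 0.023 m and y of vial_2_mid in the frame of kit between -0.088 and 0.088 m and z of vial_2_mid in the frame of kit between 0.029 and 0.037 m and x of objective_mid in the frame of kit between -0.023 and 0.023 m and y of objective_mid in the frame of kit between -0.088 and 0.088 m and z of objective_mid in the frame of kit between 0.023 and 0.031 m), for 0.2 s.
2. the hold-down bar is swung shut over the pieces (within 0.03 rad of its stop) (value of joint hold_bar below 0.03 rad), for 0.2 s.
3. the leaning pin (7 degrees or more) has the low edge of its foot in the bore: foot centre within 5 mm of the bore axis and level with or up to 5 mm below the mouth (horizontal distance between pin_foot and bore_mouth below 0.005 m and z of pin_foot in the frame of bore_mouth between -0.005 and 0.001 m and angle between pin_foot's own z axis and vertical above 0.12 rad), for 0.2 s.
4. the pin stands upright and fully home in the bore (horizontal distance between pin_foot and bore_mouth below 0.0025 m and z of pin_foot in the frame of bore_mouth below -0.0215 m and angle between pin_foot's own z axis and vertical below 0.06 rad), for 0.2 s.
At the end, for the whole second after the job is handed in: Every kit piece present stands upright (within 0.12 rad) on the tray floor (within 4 mm), the bar is within 0.03 rad of its stop, and the pin is in the bore through the bar's eye: foot at least 21.5 mm below the mouth, within 2.5 mm of the axis, upright within 0.06 rad (all of step 1 and all of step 4 and value of joint hold_bar below 0.03 rad); the robot touches nothing.
It fails at once if the timer, the dish or the tape roll is pushed more than 3 cm away (distance of any of bake_timer, dish, tape from where it was at the start of the episode above 0.03 m).
Of kit_vial_1, kit_vial_2, kit_objective only 1 to 3 are there at a start; the rules pass over those that are not, and their reading is None.
At some moment in a run one of kit_objective_case, kit_loupe may be knocked a few centimetres aside while the robot is not near it.
It also fails if it takes over 210 s, if anything falls off the work surface, if the arm or the gripper's body presses on something with over 40 N, if the wrist force passes 120 N, or if a joint passes its speed limit or range.

## Working session

There is one attempt and no reset: what is moved stays moved. The work goes in short steps, Python scripts to look and compute and a tool call to move; the robot and the scene stay as the last step left them, time stands still between calls to the robot, and variables do not carry over. Pictures are saved under pics/ and viewed, at most 15 in all, crops included, and the job is handed in when it is done.

Besides the shell and the picture viewer there is one more tool, called after "Call:" as name(argument=value, ...) on one line, values as JSON. send_rows: Moves the arm, as the interface text tells. Its arguments: {"type":"object","properties":{"moves":{"type":"array","items":{"type":"array","items":{"type":"array","items":{"type":"number"}}}},"grip_force":{"type":"number"}},"required":["moves"]}

```bash
mkdir -p pics; cat > h.py <<'E'
import numpy as np, cv2
from scipy.spatial.transform import Rotation as R
from rig import ctrl
def cam(n):
    return ctrl.read_camera(n)
def cloud(c):
    d=c["depth"]; h,w=d.shape
    u,v=np.meshgrid(np.arange(w),np.arange(h))
    p=cv2.undistortPoints(np.stack([u,v],-1).reshape(-1,1,2).astype(np.float64),c["mtx"],c["dist"]).reshape(h,w,2)
    P=np.dstack([p[...,0]*d,p[...,1]*d,d]); T=c["world_from_camera"]
    W=P@T[:3,:3].T+T[:3,3]; W[d==0]=np.nan
    return W
def ray(c,uv,z):
    p=cv2.undistortPoints(np.array(uv,float).reshape(-1,1,2),c["mtx"],c["dist"]).reshape(-1,2)
    T=c["world_from_camera"]; r=np.c_[p,np.ones(len(p))]@T[:3,:3].T; o=T[:3,3]
    return o+r*((z-o[2])/r[:,2])[:,None]
def save(c,n): cv2.imwrite("pics/"+n,c["image"][...,::-1])
E
python3 - <<'E'
from h import *
s=ctrl.sense(); print({k:np.round(v,3) for k,v in s.items()})
for n in ("top","scene"):
    c=cam(n); save(c,n+"0.png"); print(n,c["world_from_camera"].round(3).tolist()); np.save(n+"0.npy",c,allow_pickle=True)
a=[cv2.imread(f"pics/{n}0.png") for n in("top","scene")]
E
```

```text
{'time': np.float64(0.0), 'qpos': array([ 1.067,  0.707, -0.028,  1.485,  0.022,  0.951, -0.075]), 'joint_velocities': array([ 0.002,  0.   , -0.   ,  0.001,  0.001,  0.001,  0.   ]), 'effort': array([ 1.0000e-03, -8.8321e+01,  1.2350e+00, -2.3617e+01,  1.7000e-02,
        6.0000e-03, -0.0000e+00]), 'tcp_pos': array([ 0.256, -0.515,  0.231]), 'tool_rot': array([-3.057, -0.719,  0.   ]), 'wrist_force': array([-0.684,  0.37 ,  1.27 ]), 'ft_torque': array([-0.014,  0.01 ,  0.001]), 'finger_force': np.float64(0.0), 'gripper_width': np.float64(0.086)}
top [[-0.011, -0.991, 0.136, 0.398], [-1.0, 0.009, -0.014, 0.018], [0.012, -0.137, -0.991, 1.213], [0.0, 0.0, 0.0, 1.0]]
scene [[0.922, -0.179, 0.344, 0.195], [-0.388, -0.461, 0.798, -0.838], [0.016, -0.869, -0.494, 0.62], [0.0, 0.0, 0.0, 1.0]]
```

View pics/top0.png

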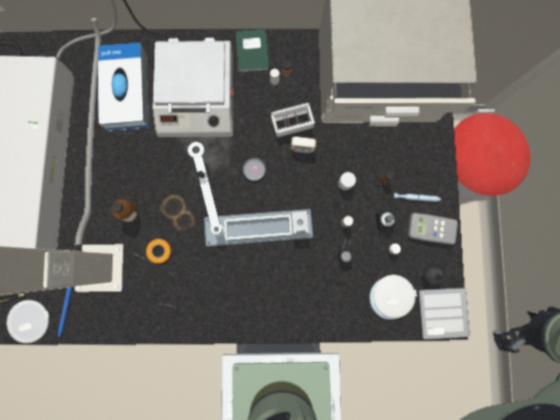

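View pics/scene0.png

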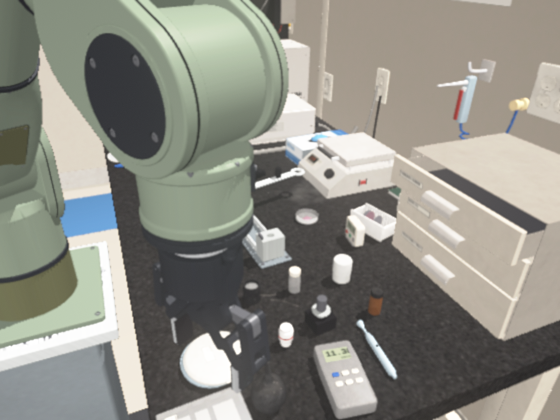

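Top view: the kit is at (258,227), with its pivot on the left at (216,229), its block at (301,222) and the bar open towards (196,150). The white case is at (347,181), white vial (348,221), loupe (346,257), pin in its rest (388,219), brown vial (385,180) and objective (395,249). The dish is at (254,170), the tape at (158,251) and the timer at (303,144). The scene view agrees.

```bash
python3 - <<'E'
from h import *
c=np.load("top0.npy",allow_pickle=True).item(); W=cloud(c)
print(c["mtx"].round(1).tolist())
im=c["image"][...,::-1]
cv2.imwrite("pics/z.png",cv2.resize(im[130:290,180:420],None,fx=3.3,fy=3.3,interpolation=cv2.INTER_CUBIC))
# blobs by height
z=W[...,2]
m=((z>0.012)&(z<0.13)).astype(np.uint8)
n,l,st,ce=cv2.connectedComponentsWithStats(m)
for i in range(1,n):
    if st[i,4]<25: continue
    P=W[l==i]; zt=np.nanpercentile(P[:,2],97); T=P[P[:,2]>zt-.008]
    if not(130<ce[i][1]<290 and 130<ce[i][0]<430): continue
    print(ce[i].round(),st[i,4],"ztop",zt.round(3),"top mean",T.mean(0).round(3),"ext",np.ptp(T,axis=0).round(3), "ray",ray(c,[ce[i]],zt*.6)[0].round(3))
E
```

```text
[[430.7, 0.0, 278.7], [0.0, 430.7, 204.0], [0.0, 0.0, 1.0]]
[303. 144.] 277 ztop 0.061 top mean [ 0.729 -0.068  0.058] ext [0.027 0.061 0.011] ray [ 0.729 -0.068  0.037]
[205. 189.] 758 ztop 0.099 top mean [0.634 0.208 0.099] ext [0.016 0.016 0.012] ray [0.599 0.2   0.06 ]
[347. 181.] 206 ztop 0.057 top mean [ 0.623 -0.188  0.052] ext [0.039 0.039 0.01 ] ray [ 0.624 -0.189  0.034]
[388. 177.] 100 ztop 0.057 top mean [ 0.633 -0.305  0.054] ext [0.023 0.022 0.009] ray [ 0.634 -0.306  0.034]
[422. 198.] 62 ztop 0.019 top mean [ 0.577 -0.406  0.014] ext [0.015 0.079 0.007] ray [ 0.577 -0.407  0.011]
[280. 225.] 637 ztop 0.067 top mean [ 0.506 -0.053  0.062] ext [0.057 0.04  0.013] ray [ 0.502 -0.001  0.04 ]
[386. 219.] 262 ztop 0.07 top mean [ 0.515 -0.296  0.067] ext [0.016 0.019 0.009] ray [ 0.514 -0.292  0.042]
[346. 222.] 87 ztop 0.057 top mean [ 0.509 -0.185  0.054] ext [0.022 0.024 0.009] ray [ 0.51  -0.185  0.034]
[156. 242.] 34 ztop 0.016 top mean [0.46  0.342 0.014] ext [0.019 0.029 0.006] ray [0.46  0.343 0.01 ]
[150. 252.] 46 ztop 0.017 top mean [0.433 0.36  0.014] ext [0.039 0.021 0.005] ray [0.433 0.361 0.01 ]
[394. 248.] 89 ztop 0.045 top mean [ 0.435 -0.316  0.041] ext [0.022 0.022 0.01 ] ray [ 0.435 -0.315  0.027]
[345. 255.] 160 ztop 0.044 top mean [ 0.417 -0.18   0.04 ] ext [0.035 0.036 0.01 ] ray [ 0.417 -0.18   0.027]
[161. 257.] 55 ztop 0.018 top mean [0.417 0.328 0.014] ext [0.027 0.041 0.006] ray [0.417 0.329 0.011]
```

View pics/z.png

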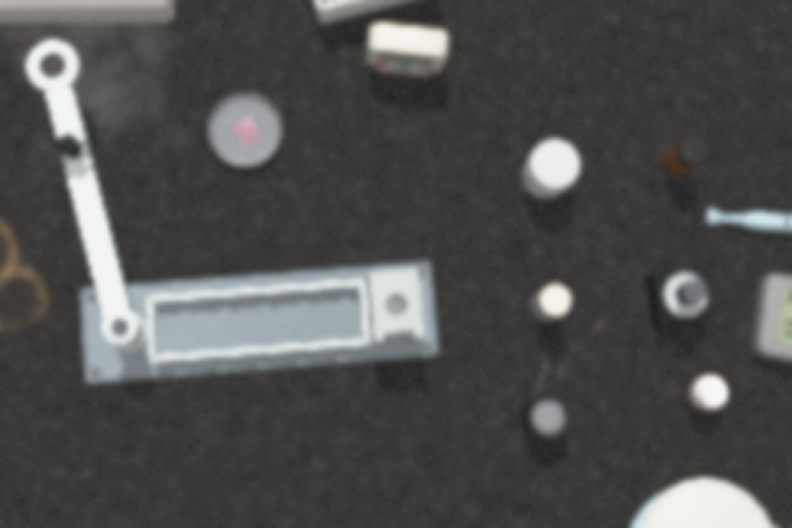

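```bash
python3 - <<'E'
from h import *
c=np.load("top0.npy",allow_pickle=True).item()
px=lambda x,y:(180+(x+.5)/3.3-.5,130+(y+.5)/3.3-.5)
b=ray(c,[px(397,303)],.062)[0]; p=ray(c,[px(120,328)],.07)[0]
cs=ray(c,[px(81,290),px(430,262),px(439,354),px(87,383)],.006)
print("bore",b.round(4),"piv",p.round(4),np.linalg.norm((b-p)[:2]))
d=(p-b)[:2];print("yaw",np.degrees(np.arctan2(-d[0],d[1])))
print(cs.round(4).tolist(),cs.mean(0), np.linalg.norm(cs[1]-cs[0]),np.linalg.norm(cs[2]-cs[3]),np.linalg.norm(cs[1]-cs[2]))
for a,e in((0,1),(3,2)):
    d=(cs[a]-cs[e]);print(np.degrees(np.arctan2(-d[0],d[1])))
s=ctrl.sense(); print(R.from_rotvec(s["tool_rot"]).as_matrix().round(3).tolist())
w=cam("wrist"); save(w,"w0.png"); 
Rm=R.from_rotvec(s["tool_rot"]).as_matrix(); T=w["world_from_camera"]
print("cam in tool", (Rm.T@(T[:3,3]-s["tcp_pos"])).round(3), (Rm.T@T[:3,:3]).round(3).tolist(), w["mtx"][0,0])
E
```

```text
bore [ 0.5086 -0.0547  0.062 ] piv [0.4898 0.1692 0.07  ] 0.2246743925202326
yaw 4.793729818294205
[[0.5278, 0.2112, 0.006], [0.549, -0.0871, 0.006], [0.4701, -0.0932, 0.006], [0.4486, 0.2052, 0.006]] [0.49887275 0.05903325 0.006     ] 0.29910242821721683 0.2991384822418042 0.07907691448165223
4.067550861475607
4.116643950644037
[[0.895, 0.446, -0.0], [0.446, -0.895, 0.001], [-0.0, -0.001, -1.0]]
cam in tool [ 0.074 -0.    -0.143] [[0.001, -0.957, -0.29], [1.0, 0.001, -0.001], [0.001, -0.29, 0.957]] 312.1261660133425
```

Call:
send_rows(moves=[[[0,0,0,40,-14,-8,85],[0,0,0,46,-16,-8,85],[0,0,0,46,-16,-8,85],[0,0,0,46,-16,-8,85],[0,0,0,46,-16,0,85],[0,0,0,46,-16,0,85],[0,0,0,46,-16,0,85],[0,0,0,43,-16,0,85]]])

```text
time: 0.95
tcp_pos: [0.5227, -0.2401, 0.2632]
tool_rot: [-3.058, -0.72, 0.0]
wrist_force: [0.0, -1.5, 0.1]
gripper_width: 0.0855
finger_force: 0.0
```

Call:
send_rows(moves=[[[0,0,-0.14,0,0,0,85],[0,0,-0.149,0,0,0,85],[0,0,-0.149,0,0,0,85],[0,0,-0.149,0,0,0,85],[0,0,-0.149,0,0,0,85],[0,0,-0.149,0,0,0,85],[0,0,-0.149,0,0,0,85],[0,0,-0.148,0,0,0,85]]])

```text
time: 1.75
tcp_pos: [0.5214, -0.242, 0.2631]
tool_rot: [-2.132, -2.307, 0.0]
wrist_force: [0.3, 0.3, 0.1]
gripper_width: 0.0851
finger_force: 0.0
```

```bash
cat >> h.py <<'E'
YAW=np.radians(4.2); K0=np.array([.4989,.0590])
def tok(p):
    "world xy -> kit mm (x,y)"
    d=np.asarray(p,float)[...,:2]-K0; c,s=np.cos(YAW),np.sin(YAW)
    return 1000*np.stack([c*d[...,0]+s*d[...,1],-s*d[...,0]+c*d[...,1]],-1)
def state():
    s=ctrl.sense(); M=R.from_rotvec(s["tool_rot"]).as_matrix()
    print("t",s["time"].round(1),"tcp kit",tok(s["tcp_pos"]).round(1),"z",(1000*s["tcp_pos"][2]).round(1),"tooly ang",np.degrees(np.arctan2(M[1,1],M[0,1])).round(2),"tilt",M[2].round(3),"w",s["gripper_width"].round(4),"F",s["wrist_force"].round(1))
    return s
def blobs(c,zmin=.02,zmax=.12,amin=60,z=None,prt=True):
    W=cloud(c); m=((W[...,2]>zmin)&(W[...,2]<zmax)).astype(np.uint8)
    n,l,st,ce=cv2.connectedComponentsWithStats(m); out=[]
    for i in range(1,n):
        if st[i,4]<amin: continue
        P=W[l==i]; zt=np.percentile(P[:,2],95); T=P[P[:,2]>zt-.006]
        (cx,cy),r=cv2.minEnclosingCircle(tok(T).astype(np.float32))
        print(ce[i].round(),st[i,4],"ztop",(1000*zt).round(1),"circ",np.round([cx,cy,2*r],1),"mean",tok(T.mean(0)).round(1)); 
E
python3 - <<'E'
from h import *
s=state(); w=cam("wrist"); save(w,"w1.png"); blobs(w,amin=100)
print("top"); c=cam("top"); blobs(c,amin=40)
E
```

```text
Traceback (most recent call last):
  File "h.py", line 25, in state
    print("t",s["time"].round(1),"tcp kit",tok(s["tcp_pos"]).round(1),"z",(1000*s["tcp_pos"][2]).round(1),"tooly ang",np.degrees(np.arctan2(M[1,1],M[0,1])).round(2),"tilt",M[2].round(3),"w",s["gripper_width"].round(4),"F",s["wrist_force"].round(1))
              ^^^^^^^^^^^^^^^
AttributeError: 'float' object has no attribute 'round'
```

```bash
sed -i 's/s\["time"\].round(1)/round(float(s["time"]),1)/; s/(1000\*s\["tcp_pos"\]\[2\]).round(1)/round(1000*float(s["tcp_pos"][2]),1)/; s/s\["gripper_width"\].round(4)/round(float(s["gripper_width"]),4)/' h.py
python3 - <<'E'
from h import *
s=state(); w=cam("wrist"); save(w,"w1.png"); blobs(w,amin=100)
print("top"); c=cam("top"); blobs(c,amin=40)
E
```

```text
t 1.8 tcp kit [ 3.000e-01 -3.019e+02] z 263.1 tooly ang 4.53 tilt [ 0. -0. -1.] w 0.0851 F [0.3 0.3 0.1]
[281.  13.] 1519 ztop 64.1 circ [  -0.9 -127.2   56.4] mean [  -0.7 -127.7]
[495.  34.] 2912 ztop 59.8 circ [ 221.3 -147.4   59.6] mean [ 219.  -147.1]
[542.  36.] 1704 ztop 46.2 circ [ 276.6 -147.1   66.3] mean [ 273.4 -147.9]
[523. 229.] 13135 ztop 105.0 circ [ 275.8 -384.2  144.8] mean [ 276.  -391.9]
[193. 120.] 977 ztop 42.7 circ [-100.5 -232.4   37.8] mean [-100.7 -231.9]
[275. 133.] 401 ztop 56.2 circ [  -6.6 -245.    24.1] mean [  -6.5 -244.9]
[374. 143.] 1285 ztop 54.7 circ [ 106.5 -256.4   41.8] mean [ 105.8 -256.1]
[109. 217.] 5530 ztop 24.0 circ [-220.7 -357.1  116.1] mean [-219.9 -353. ]
[273. 222.] 1198 ztop 69.2 circ [ -10.  -356.4   19.7] mean [  -9.7 -355.6]
[209. 231.] 405 ztop 43.2 circ [ -91.5 -368.3   24.3] mean [ -91.3 -367.9]
[366. 238.] 508 ztop 55.7 circ [ 108.3 -373.5   24.3] mean [ 107.8 -372.6]
[248. 306.] 3999 ztop 29.2 circ [ -44.5 -485.2  139. ] mean [ -44.  -481.3]
[ 77. 295.] 5245 ztop 22.9 circ [-278.9 -475.1  161.6] mean [-281.4 -467.3]
[139. 288
[... 1042 characters left out ...]
-14.5 472.   31.9] mean [-17.6 472.6]
[295. 223.] 437 ztop 66.1 circ [  -1.3 -111.9   65.5] mean [  -2.4 -112.6]
[385. 219.] 211 ztop 67.7 circ [  -9.8 -355.2   17.5] mean [  -9.9 -354.8]
[347. 221.] 82 ztop 57.4 circ [  -7.4 -243.7   24.8] mean [  -7.8 -243.6]
[241. 230.] 140 ztop 27.4 circ [ -2.5  32.5 131.2] mean [-3.5 50.3]
[394. 248.] 85 ztop 44.1 circ [ -90.7 -367.8   22.6] mean [ -90.6 -367.9]
[346. 255.] 156 ztop 43.5 circ [ -98.9 -231.6   37.5] mean [ -97.7 -231.2]
[104. 267.] 417 ztop 115.2 circ [-77.1 413.3  78.1] mean [-75.4 410. ]
[388. 294.] 660 ztop 25.5 circ [-217.7 -348.7  110.8] mean [-214.4 -339.4]
[278. 392.] 672 ztop 117.4 circ [-456.8  -12.2  145.7] mean [-428.5  -13.3]
```

View pics/w1.png

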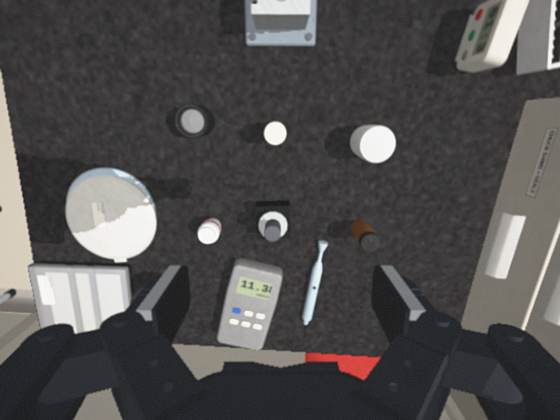

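The wrist view agrees with the top view to about 1 mm: loupe (193,121), white vial (275,133), case (374,143), pin (273,222), objective (209,231), brown vial (366,238). I'll take the loupe first.

Call:
send_rows(moves=[[[0,0,-0.006,16,-25,30,60],[0,0,0,18,-25,30,60],[0,0,0,18,-25,30,60],[0,0,0,18,-26,30,60],[0,0,0,0,0,35,60],[0,0,0,0,0,35,60],[0,0,0,0,0,33,60],[0,0,0,0,0,20,60]]], grip_force=30)

```text
time: 2.65
tcp_pos: [0.4148, -0.18, 0.0183]
tool_rot: [-2.137, -2.301, 0.002]
wrist_force: [0.2, -0.0, 0.2]
gripper_width: 0.0602
finger_force: 0.0
```

Call:
send_rows(moves=[[[0,0,0,0,0,0,60],[0,0,0,0,0,0,30],[0,0,0,0,0,0,30],[0,0,0,0,0,0,30],[0,0,0,0,0,0,30],[0,0,0,0,0,0,30],[0,0,0,0,0,0,30],[0,0,0,0,0,-10,30]]])

```text
time: 3.45
tcp_pos: [0.4153, -0.1801, 0.0308]
tool_rot: [2.133, 2.307, -0.0]
wrist_force: [-0.3, 0.9, -0.4]
gripper_width: 0.0349
finger_force: 30.3
```

```bash
python3 - <<'E'
from h import *
s=state()
E
```

```text
t 3.5 tcp kit [-100.9 -232.3] z 30.8 tooly ang 4.48 tilt [-0. -0. -1.] w 0.0349 F [-0.3  0.9 -0.4]
```

Call:
send_rows(moves=[[[0,0,0,0,0,-30,30],[0,0,0,0,0,-35,30],[0,0,0,0,0,-35,30],[0,0,0,40,15,0,30],[0,0,0,45,15,0,30],[0,0,0,45,15,0,30],[0,0,0,45,15,0,30],[0,0,0,45,15,0,30]]])

```text
time: 4.25
tcp_pos: [0.4729, 0.0471, 0.1316]
tool_rot: [2.133, 2.306, 0.001]
wrist_force: [1.4, -1.0, -1.1]
gripper_width: 0.0351
finger_force: 30.3
```

Call:
send_rows(moves=[[[0,0,0,40,15,0,30],[0,0,0,38,11,0,30],[0,0,0,0,0,0,30],[0,0,0,0,0,0,30]]])

```text
time: 4.65
tcp_pos: [0.4923, 0.1254, 0.1312]
tool_rot: [2.131, 2.308, 0.001]
wrist_force: [-0.9, -1.1, -0.1]
gripper_width: 0.0348
finger_force: 30.3
```

```bash
python3 - <<'E'
from h import *
s=state(); w=cam("wrist"); save(w,"w2.png"); blobs(w,amin=100); np.save("w2.npy",w,allow_pickle=True)
E
```

```text
t 4.7 tcp kit [-1.7 66.7] z 131.2 tooly ang 4.57 tilt [ 0.  0. -1.] w 0.0348 F [-0.9 -1.1 -0.1]
[399. 149.] 11162 ztop 100.9 circ [ 62.2 108.8 183. ] mean [ 83.2 115.3]
[281. 348.] 709 ztop 25.4 circ [  0.2 -61.1  74.3] mean [ -0.5 -72.4]
[554. 373.] 605 ztop 32.8 circ [262.8 -97.   52. ] mean [262.7 -97.1]
```

View pics/w2.png

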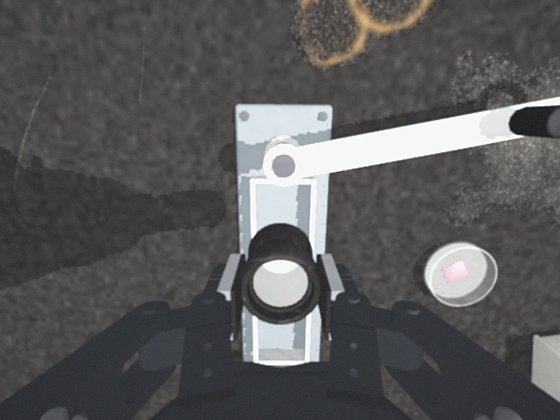

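Close view: the loupe is held over the tray. Plate corners are at (236,104) and (331,103), the pivot at (284,166), and the tray's far wall between (251,180) and (316,179).

```bash
python3 - <<'E'
from h import *
w=np.load("w2.npy",allow_pickle=True).item()
print(tok(ray(w,[(236,104.5),(332,103.5)],.006)).round(1).tolist())
print(tok(ray(w,[(284,166)],.07)).round(1).tolist())
g=cv2.cvtColor(w["image"],cv2.COLOR_RGB2GRAY)
# plate left/right edges on rows 190-235 (z=6) and tray walls (z=24)
for v in (190,200,210,220):
    row=g[v,225:345].astype(int); print(v,[ (225+i,int(np.diff(row)[i])) for i in range(len(row)-1) if abs(np.diff(row)[i])>18])
for v in (200,220): print(tok(ray(w,[(237,v),(329,v)],.006)).round(1).tolist(), tok(ray(w,[(251,v),(316,v)],.024)).round(1).tolist())
E
```

```text
[[-38.8, 150.2], [39.2, 151.6]]
[[-0.1, 110.1]]
190 [(236, 29), (237, 48), (249, 67), (296, -42), (309, 23), (310, 66), (327, -84), (328, -50)]
200 [(236, 21), (237, 57), (238, 49), (240, -29), (249, 66), (250, 19), (255, -21), (295, -39), (309, 56), (310, 41), (326, -73), (327, -64)]
210 [(237, 43), (238, 47), (249, 59), (250, 27), (255, -19), (296, -43), (309, 71), (310, 19), (325, -19), (326, -87), (327, -45)]
220 [(237, 36), (238, 63), (239, 35), (241, -27), (249, 53), (250, 35), (296, -20), (297, -35), (308, 35), (309, 58), (325, -72), (326, -67)]
[[-40.7, 70.0], [41.1, 70.6]] [[-26.6, 74.8], [27.4, 75.2]]
[[-41.3, 51.3], [42.0, 51.8]] [[-26.9, 57.3], [28.1, 57.7]]
```

Call:
send_rows(moves=[[[0,0,0.005,0,2,20,30],[0,0,0,0,0,25,30],[0,0,0,0,0,25,30],[0,0,0,0,0,20,30],[0,0,0,0,0,10,30],[0,0,0,0,0,3.5,30],[0,0,0,0,0,0,30],[0,0,0,0,0,0,30]]])

```text
time: 5.5
tcp_pos: [0.4949, 0.1248, 0.0277]
tool_rot: [2.138, 2.301, 0.001]
wrist_force: [0.8, -0.3, 0.0]
gripper_width: 0.0352
finger_force: 30.6
```

```bash
python3 - <<'E'
from h import *
s=state()
E
```

```text
t 5.5 tcp kit [ 0.8 65.9] z 27.7 tooly ang 4.19 tilt [ 0.     0.001 -1.   ] w 0.0352 F [ 0.8 -0.3  0. ]
```

Call:
send_rows(moves=[[[0,0,0,0,0,0,50],[0,0,0,0,0,0,60],[0,0,0,0,0,0,60],[0,0,0,0,0,-20,60],[0,0,0,0,0,-40,65],[0,0,0,0,0,-40,65],[0,0,0,-20,6,0,65],[0,0,0,-42,14,0,65]]])

```text
time: 6.3
tcp_pos: [0.5192, 0.067, 0.1282]
tool_rot: [2.132, 2.307, 0.004]
wrist_force: [1.2, -0.1, -0.3]
gripper_width: 0.065
finger_force: 0.0
```

Call:
send_rows(moves=[[[0,0,0,-42,14,0,65],[0,0,0,-44,15,0,65],[0,0,0,-44,15,0,65],[0,0,0,-44,15,0,65],[0,0,0,-44,15,0,65],[0,0,0,-42,12,0,65],[0,0,0,0,0,0,65],[0,0,0,0,0,0,65]]])

```text
time: 7.1
tcp_pos: [0.6237, -0.1886, 0.1263]
tool_rot: [-2.139, -2.3, -0.0]
wrist_force: [-0.5, 0.6, -0.2]
gripper_width: 0.0651
finger_force: 0.0
```

```bash
python3 - <<'E'
from h import *
s=state(); w=cam("wrist"); blobs(w,amin=200); print("top"); 
c=cam("top"); save(c,"t3.png"); W=cloud(c); k=tok(W); m=(W[...,2]>.03)&(W[...,2]<.06)&(abs(k[...,0])<25)&(abs(k[...,1]-66)<26); print(m.sum(), np.nanmean(k[m],0), np.percentile(W[m][:,2],95))
E
```

```text
t 7.1 tcp kit [ 106.3 -256. ] z 126.3 tooly ang 4.17 tilt [ 0.001 -0.001 -1.   ] w 0.0651 F [-0.5  0.6 -0.2]
[110.  21.] 5242 ztop 64.3 circ [  -0.8 -125.7   58.7] mean [  -0.3 -126.5]
[456.  54.] 6572 ztop 59.7 circ [ 221.9 -145.7   64.1] mean [ 219.7 -145. ]
[529.  57.] 4137 ztop 46.1 circ [ 279.6 -144.7   70.7] mean [ 273.6 -146.2]
[525. 263.] 14034 ztop 97.1 circ [ 283.2 -317.7   59.4] mean [ 280.8 -325.1]
[133. 203.] 1548 ztop 55.9 circ [  -6.4 -244.7   24.6] mean [  -5.5 -244.1]
[282. 219.] 2622 ztop 54.5 circ [ 107.  -256.7   41.2] mean [ 106.9 -255.4]
[138. 303.] 566 ztop 40.5 circ [ -17.7 -342.    12.3] mean [ -16.6 -341.3]
[ 56. 330.] 631 ztop 42.8 circ [ -92.1 -367.3   23.3] mean [ -93.1 -363.6]
[284. 343.] 1191 ztop 55.4 circ [ 108.7 -373.1   24.6] mean [ 108.7 -370.7]
[133. 400.] 1708 ztop 28.7 circ [ -46.4 -450.2   71.4] mean [ -38.8 -449.2]
[449. 412.] 255 ztop 41.8 circ [ 271. -454.   12.] mean [ 271.1 -453. ]
top
151 [-0.29349787 66.66390974] 0.0488205052315277
```

Call:
send_rows(moves=[[[0,0,0,-0.6,0.6,30,65],[0,0,0,0,0,35,65],[0,0,0,0,0,25,65],[0,0,0,0,0,15,65],[0,0,0,0,0,0,65],[0,0,0,0,0,0,35],[0,0,0,0,0,0,35],[0,0,0,0,0,0,35]]])

```text
time: 8.0
tcp_pos: [0.6254, -0.1886, 0.0234]
tool_rot: [2.137, 2.301, 0.002]
wrist_force: [-1.1, 1.4, 8.8]
gripper_width: 0.0406
finger_force: 30.0
```

Call:
send_rows(moves=[[[0,0,0,0,0,0,35],[0,0,0,0,0,0,35],[0,0,0,0,0,-15,35],[0,0,0,0,0,-30,35],[0,0,0,0,0,-40,35],[0,0,0,0,0,-20,35],[0,0,0,20,-8,0,35],[0,0,0,40,-15,0,35]]])

```text
time: 8.8
tcp_pos: [0.5975, -0.1324, 0.1287]
tool_rot: [2.14, 2.296, 0.001]
wrist_force: [1.4, 0.8, -1.5]
gripper_width: 0.04
finger_force: 30.4
```

Call:
send_rows(moves=[[[0,0,0,40,-15,0,35],[0,0,0,40,-15,0,35],[0,0,0,40,-15,0,35],[0,0,0,40,-15,0,35],[0,0,0,40,-15,0,35],[0,0,0,20,-9,0,35],[0,0,0,0,0,0,35],[0,0,0,0,0,0,35]]])

```text
time: 9.6
tcp_pos: [0.4977, 0.0826, 0.1279]
tool_rot: [2.136, 2.302, 0.002]
wrist_force: [-0.8, -0.3, -0.3]
gripper_width: 0.0406
finger_force: 30.4
```

```bash
python3 - <<'E'
from h import *
s=state(); w=cam("wrist"); save(w,"w4.png")
E
```

```text
t 9.6 tcp kit [ 0.5 23.6] z 127.9 tooly ang 4.26 tilt [-0.     0.002 -1.   ] w 0.0406 F [-0.8 -0.3 -0.3]
```

View pics/w4.png

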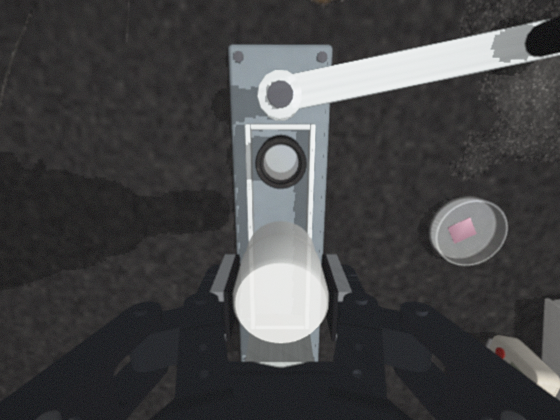

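The case is held over (0,23.5) and the loupe stands in the tray at (281,160). I'll lower the case now.

Call:
send_rows(moves=[[[0,0,0,0,-0.3,25,35],[0,0,0,0,0,30,35],[0,0,0,0,0,25,35],[0,0,0,0,0,12,35],[0,0,0,0,0,5,35],[0,0,0,0,0,2.4,35],[0,0,0,0,0,0,35],[0,0,0,0,0,0,35]]])

```text
time: 10.45
tcp_pos: [0.4974, 0.0822, 0.0285]
tool_rot: [2.138, 2.301, 0.001]
wrist_force: [-2.8, -1.8, 8.3]
gripper_width: 0.0397
finger_force: 32.3
```

```bash
python3 - <<'E'
from h import *
s=state()
E
```

```text
t 10.4 tcp kit [ 0.2 23.2] z 28.5 tooly ang 4.19 tilt [-0.     0.001 -1.   ] w 0.0397 F [-2.8 -1.8  8.3]
```

Call:
send_rows(moves=[[[0,0,0,0,0,0,50],[0,0,0,0,0,0,60],[0,0,0,0,0,0,60],[0,0,0,0,0,-20,60],[0,0,0,0,0,-40,50],[0,0,0,0,0,-40,50],[0,0,0,-20,0,0,50],[0,0,0,-40,-1,0,50]]])

```text
time: 11.25
tcp_pos: [0.501, 0.0244, 0.1286]
tool_rot: [2.132, 2.306, 0.005]
wrist_force: [0.9, -1.3, -0.9]
gripper_width: 0.0505
finger_force: 0.0
```

Call:
send_rows(moves=[[[0,0,0,-40,-1,0,50],[0,0,0,-40,-1,0,50],[0,0,0,-40,-1,0,50],[0,0,0,-40,-1,0,50],[0,0,0,-35,-1,0,50],[0,0,0,-13,-1,0,50],[0,0,0,0,0,0,50],[0,0,0,0,0,0,50]]])

```text
time: 12.05
tcp_pos: [0.5099, -0.184, 0.1274]
tool_rot: [-2.136, -2.302, -0.001]
wrist_force: [0.2, 0.1, 0.3]
gripper_width: 0.05
finger_force: 0.0
```

```bash
cat >> h.py <<'E'
def tray():
    c=cam("top"); W=cloud(c); k=tok(W); m=((W[...,2]>.033)&(W[...,2]<.075)&(abs(k[...,0])<25)&(abs(k[...,1])<90)).astype(np.uint8)
    n,l,st,ce=cv2.connectedComponentsWithStats(m)
    for i in range(1,n):
        if st[i,4]<20: continue
        q=l==i; zt=np.percentile(W[q][:,2],90); q&=W[...,2]>zt-.007
        print("tray",k[q].mean(0).round(1),"ext",np.ptp(k[q],axis=0).round(1),"ztop",(1000*zt).round(1))
E
python3 - <<'E'
from h import *
s=state(); w=cam("wrist"); blobs(w,amin=300); tray()
E
```

```text
t 12.1 tcp kit [  -6.9 -243.2] z 127.4 tooly ang 4.28 tilt [ 0.001  0.    -1.   ] w 0.05 F [0.2 0.1 0.3]
[292.  32.] 6105 ztop 69.5 circ [  -0.6 -119.2   60.6] mean [  -7.  -119.3]
[281. 219.] 1141 ztop 55.9 circ [  -6.4 -244.7   24.5] mean [  -6.5 -244. ]
[ 44. 315.] 7217 ztop 23.6 circ [-219.5 -354.1  112.1] mean [-222.7 -343.3]
[277. 332.] 2563 ztop 68.5 circ [  -9.8 -354.9   19.7] mean [  -9.4 -351.2]
[132. 413.] 332 ztop 37.5 circ [-156.  -450.1   17. ] mean [-157.1 -448.2]
tray [-1.1 23.2] ext [38.6 38.3] ztop 61.1
tray [-0.3 67.1] ext [33.5 35.1] ztop 47.5
```

Call:
send_rows(moves=[[[0,0,0,-1.5,0.5,30,50],[0,0,0,0,0,36,50],[0,0,0,0,0,25,50],[0,0,0,0,0,15,50],[0,0,0,0,0,0,50],[0,0,0,0,0,0,18],[0,0,0,0,0,0,18],[0,0,0,0,0,0,18]]])

```text
time: 12.95
tcp_pos: [0.5109, -0.1864, 0.0225]
tool_rot: [2.137, 2.302, 0.002]
wrist_force: [-1.8, 2.3, 9.6]
gripper_width: 0.0237
finger_force: 30.0
```

Call:
send_rows(moves=[[[0,0,0,0,0,0,18],[0,0,0,0,0,0,18],[0,0,0,0,0,-15,18],[0,0,0,0,0,-30,18],[0,0,0,0,0,-40,18],[0,0,0,0,0,-20,18],[0,0,0,20,1,0,18],[0,0,0,40,1,0,18]]])

```text
time: 13.75
tcp_pos: [0.5081, -0.1285, 0.1276]
tool_rot: [2.141, 2.295, 0.001]
wrist_force: [1.6, 0.9, -0.4]
gripper_width: 0.0237
finger_force: 29.6
```

Call:
send_rows(moves=[[[0,0,0,40,1,0,18],[0,0,0,40,1,0,18],[0,0,0,40,1,0,18],[0,0,0,35,1,0,18],[0,0,0,17,0,0,18],[0,0,0,0,0,0,18],[0,0,0,0,0,0,18]]])

```text
time: 14.45
tcp_pos: [0.4994, 0.045, 0.1269]
tool_rot: [2.137, 2.302, 0.001]
wrist_force: [-0.2, -0.6, -0.4]
gripper_width: 0.0239
finger_force: 29.6
```

```bash
python3 - <<'E'
from h import *
s=state(); w=cam("wrist"); save(w,"w5.png")
E
```

```text
t 14.4 tcp kit [ -0.6 -14. ] z 126.9 tooly ang 4.25 tilt [-0.     0.001 -1.   ] w 0.0239 F [-0.2 -0.6 -0.4]
```

View pics/w5.png

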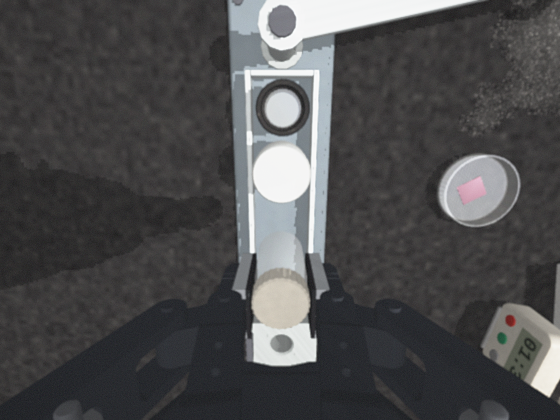

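Call:
send_rows(moves=[[[0,0,0,1,0.6,25,18],[0,0,0,0,0,30,18],[0,0,0,0,0,25,18],[0,0,0,0,0,12,18],[0,0,0,0,0,5,18],[0,0,0,0,0,1.9,18],[0,0,0,0,0,0,18],[0,0,0,0,0,0,18]]])

```text
time: 15.3
tcp_pos: [0.5003, 0.046, 0.0285]
tool_rot: [2.138, 2.301, 0.002]
wrist_force: [-0.3, 0.8, 4.5]
gripper_width: 0.0241
finger_force: 30.0
```

Call:
send_rows(moves=[[[0,0,0,0,0,0,35],[0,0,0,0,0,0,45],[0,0,0,0,0,0,50],[0,0,0,0,0,-20,50],[0,0,0,0,0,-40,50],[0,0,0,0,0,-40,50],[0,0,0,-20,6,0,50],[0,0,0,-40,12,0,50]]])

```text
time: 16.1
tcp_pos: [0.5226, -0.0105, 0.1289]
tool_rot: [2.132, 2.306, 0.004]
wrist_force: [1.1, -0.2, -0.3]
gripper_width: 0.0504
finger_force: 0.0
```

Call:
send_rows(moves=[[[0,0,0,-43,13,0,50],[0,0,0,-43,13,0,50],[0,0,0,-43,13,0,50],[0,0,0,-43,13,0,50],[0,0,0,-43,13,0,50],[0,0,0,-43,13,0,50],[0,0,0,-42,12,0,50],[0,0,0,0,0,0,50]]])

```text
time: 16.9
tcp_pos: [0.6338, -0.3108, 0.1266]
tool_rot: [2.143, 2.294, -0.003]
wrist_force: [-0.1, 1.7, -0.6]
gripper_width: 0.0502
finger_force: 0.0
```

```bash
python3 - <<'E'
from h import *
s=state(); w=cam("wrist"); blobs(w,amin=300); tray()
E
```

```text
t 16.9 tcp kit [ 107.4 -378.7] z 126.6 tooly ang 3.91 tilt [-0.003  0.    -1.   ] w 0.0502 F [-0.1  1.7 -0.6]
[523. 222.] 23503 ztop 103.7 circ [ 274.3 -431.4   74.2] mean [ 272.4 -441.5]
[130. 186.] 3801 ztop 69.2 circ [  -9.5 -356.6   19.8] mean [  -8.5 -356.2]
[ 27. 202.] 1536 ztop 43.1 circ [ -91.3 -368.9   25.1] mean [ -90.4 -368.6]
[283. 211.] 1148 ztop 55.9 circ [ 108.9 -373.7   24.8] mean [ 108.7 -373. ]
[114. 288.] 4562 ztop 28.8 circ [ -40.1 -466.7  107.2] mean [ -39.2 -448.1]
tray [-2.3  9. ] ext [38.8 62.8] ztop 62.0
tray [-0.5 67.8] ext [33.6 35.6] ztop 48.2
```

Call:
send_rows(moves=[[[0,0,0,0,0,20,50],[0,0,0,0,0,20,50],[0,0,0,0,0,0,50],[0,0,0,0,0,0,50]]])

```text
time: 17.4
tcp_pos: [0.6342, -0.304, 0.0882]
tool_rot: [-2.137, -2.303, -0.0]
wrist_force: [0.4, -0.6, 0.9]
gripper_width: 0.0498
finger_force: 0.0
```

```bash
python3 - <<'E'
from h import *
s=state()
E
```

```text
t 17.4 tcp kit [ 108.4 -371.9] z 88.2 tooly ang 4.29 tilt [ 0.  0. -1.] w 0.0498 F [ 0.4 -0.6  0.9]
```

Call:
send_rows(moves=[[[0,0,0,-1.6,0.4,25,50],[0,0,0,0,0,25,50],[0,0,0,0,0,12,50],[0,0,0,0,0,5,50],[0,0,0,0,0,0,50],[0,0,0,0,0,0,18],[0,0,0,0,0,0,18],[0,0,0,0,0,0,18]]])

```text
time: 18.2
tcp_pos: [0.6351, -0.3065, 0.0217]
tool_rot: [2.137, 2.301, 0.001]
wrist_force: [-1.1, 0.6, 6.7]
gripper_width: 0.024
finger_force: 29.5
```

Call:
send_rows(moves=[[[0,0,0,0,0,0,18],[0,0,0,0,0,0,18],[0,0,0,0,0,-15,18],[0,0,0,0,0,-30,18],[0,0,0,0,0,-40,18],[0,0,0,0,0,-20,18],[0,0,0,20,-6.5,0,18],[0,0,0,35,-12,0,18]]])

```text
time: 19.0
tcp_pos: [0.612, -0.254, 0.127]
tool_rot: [2.139, 2.297, 0.001]
wrist_force: [1.4, 0.7, -1.3]
gripper_width: 0.0238
finger_force: 29.6
```

Call:
send_rows(moves=[[[0,0,0,43,-14,0,18],[0,0,0,43,-14,0,18],[0,0,0,43,-14,0,18],[0,0,0,43,-14,0,18],[0,0,0,43,-14,0,18],[0,0,0,40,-13,0,18],[0,0,0,22,-7,0,18],[0,0,0,0,0,0,18]]])

```text
time: 19.8
tcp_pos: [0.5014, 0.02, 0.1269]
tool_rot: [2.132, 2.307, 0.003]
wrist_force: [0.1, -1.2, -0.4]
gripper_width: 0.0241
finger_force: 29.6
```

Call:
send_rows(moves=[[[0,0,0,0,0,0,18],[0,0,0,0,0,0,18],[0,0,0,0,0,0,18]]])

```text
time: 20.1
tcp_pos: [0.5021, 0.0158, 0.1257]
tool_rot: [2.139, 2.3, 0.0]
wrist_force: [-0.1, 0.3, -0.2]
gripper_width: 0.0238
finger_force: 29.6
```

```bash
python3 - <<'E'
from h import *
s=state(); w=cam("wrist"); save(w,"w6.png"); blobs(w,.035,.09,amin=300)
E
```

```text
t 20.1 tcp kit [  0.  -43.4] z 125.7 tooly ang 4.16 tilt [-0.  0. -1.] w 0.0238 F [-0.1  0.3 -0.2]
[281.  60.] 2827 ztop 48.7 circ [ 0.2 66.  36.8] mean [-0.1 67. ]
[278. 150.] 4136 ztop 61.5 circ [-2.5  4.9 65.5] mean [-2.1 10. ]
[540. 337.] 2916 ztop 59.0 circ [ 219.2 -143.5   64.5] mean [ 214.2 -149.1]
[281. 330.] 578 ztop 63.6 circ [  -0.4 -126.2   46.4] mean [  -0.3 -127.7]
```

View pics/w6.png

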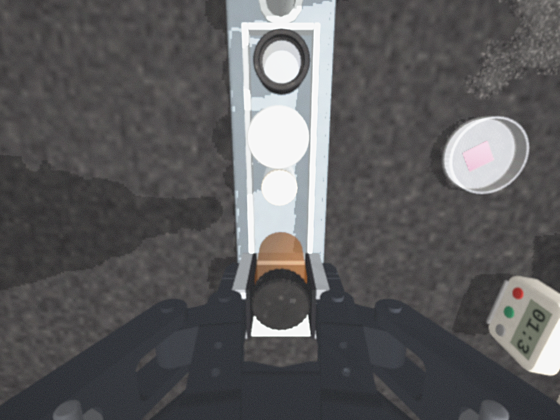

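Call:
send_rows(moves=[[[0,0,0,1,0,25,18],[0,0,0,0,0,30,18],[0,0,0,0,0,25,18],[0,0,0,0,0,12,18],[0,0,0,0,0,4,18],[0,0,0,0,0,1.5,18],[0,0,0,0,0,0,18],[0,0,0,0,0,0,18]]])

```text
time: 20.95
tcp_pos: [0.5021, 0.0177, 0.0288]
tool_rot: [2.137, 2.301, 0.001]
wrist_force: [0.1, 0.5, 0.2]
gripper_width: 0.0236
finger_force: 29.6
```

Call:
send_rows(moves=[[[0,0,0,0,0,0,35],[0,0,0,0,0,0,45],[0,0,0,0,0,0,50],[0,0,0,0,0,-20,50],[0,0,0,0,0,-40,50],[0,0,0,0,0,-40,50],[0,0,0,-20,-6,0,50],[0,0,0,-40,-11,0,50]]])

```text
time: 21.75
tcp_pos: [0.49, -0.0418, 0.1291]
tool_rot: [2.132, 2.306, 0.004]
wrist_force: [1.0, -1.2, -0.1]
gripper_width: 0.0501
finger_force: 0.0
```

Call:
send_rows(moves=[[[0,0,0,-43,-12,0,50],[0,0,0,-43,-12,0,50],[0,0,0,-43,-12,0,50],[0,0,0,-43,-12,0,50],[0,0,0,-43,-12,0,50],[0,0,0,-35,-10,0,50],[0,0,0,-16,-4,0,50],[0,0,0,0,0,0,50]]])

```text
time: 22.55
tcp_pos: [0.434, -0.3165, 0.1278]
tool_rot: [2.142, 2.298, -0.001]
wrist_force: [0.5, 0.5, 0.2]
gripper_width: 0.0504
finger_force: 0.0
```

Call:
send_rows(moves=[[[0,0,0,0,0,0,50],[0,0,0,0,0,0,50],[0,0,0,0,0,0,50]]])

```text
time: 22.85
tcp_pos: [0.4355, -0.3132, 0.1281]
tool_rot: [-2.136, -2.304, -0.0]
wrist_force: [-0.5, -0.5, 0.4]
gripper_width: 0.05
finger_force: 0.0
```

```bash
python3 - <<'E'
from h import *
s=state(); w=cam("wrist"); blobs(w,amin=300); tray()
E
```

```text
t 22.9 tcp kit [ -90.5 -366.5] z 128.1 tooly ang 4.33 tilt [ 0.  0. -1.] w 0.05 F [-0.5 -0.5  0.4]
[122. 192.] 14056 ztop 23.9 circ [-220.5 -357.   116.9] mean [-219.8 -352.2]
[381. 200.] 3234 ztop 69.1 circ [ -10.7 -356.6   20.6] mean [ -11.2 -355.7]
[279. 216.] 958 ztop 43.1 circ [ -92.3 -368.8   24.6] mean [ -92.3 -368.2]
[315. 323.] 3941 ztop 29.4 circ [ -64.9 -472.7  113.8] mean [ -58.6 -473.8]
[ 60. 308.] 9134 ztop 22.8 circ [-278.8 -483.4  173.8] mean [-291.9 -461.1]
[155. 379.] 331 ztop 100.4 circ [-176.6 -467.7    7.8] mean [-176.3 -467. ]
tray [-2.3 -1. ] ext [38.7 87.6] ztop 61.8
tray [-0.1 66.3] ext [33.4 36.1] ztop 47.9
```

Call:
send_rows(moves=[[[0,0,0,-2,-1.5,30,50],[0,0,0,0,0,36,50],[0,0,0,0,0,25,50],[0,0,0,0,0,16,50],[0,0,0,0,0,0,50],[0,0,0,0,0,0,18],[0,0,0,0,0,0,18],[0,0,0,0,0,0,18]]])

```text
time: 23.75
tcp_pos: [0.4343, -0.3164, 0.0221]
tool_rot: [2.137, 2.301, 0.001]
wrist_force: [-0.5, 1.3, 8.2]
gripper_width: 0.0244
finger_force: 29.8
```

Call:
send_rows(moves=[[[0,0,0,0,0,0,18],[0,0,0,0,0,0,18],[0,0,0,0,0,-15,18],[0,0,0,0,0,-30,18],[0,0,0,0,0,-40,18],[0,0,0,0,0,-20,18],[0,0,0,20,6,0,18],[0,0,0,35,11,0,18]]])

```text
time: 24.55
tcp_pos: [0.4462, -0.2616, 0.127]
tool_rot: [2.141, 2.296, -0.001]
wrist_force: [1.4, 0.3, -1.5]
gripper_width: 0.0249
finger_force: 30.0
```

Call:
send_rows(moves=[[[0,0,0,40,12.5,0,18],[0,0,0,40,12.5,0,18],[0,0,0,40,12.5,0,18],[0,0,0,40,12.5,0,18],[0,0,0,40,12.5,0,18],[0,0,0,26,8,0,18],[0,0,0,15,4,0,18],[0,0,0,0,0,0,18]]])

```text
time: 25.35
tcp_pos: [0.5035, -0.012, 0.1265]
tool_rot: [-2.134, -2.305, -0.002]
wrist_force: [0.0, -1.1, -1.1]
gripper_width: 0.0245
finger_force: 30.0
```

Call:
send_rows(moves=[[[0,0,0,0,0,0,18],[0,0,0,0,0,0,18],[0,0,0,0,0,0,18]]])

```text
time: 25.65
tcp_pos: [0.503, -0.0152, 0.1261]
tool_rot: [2.139, 2.301, -0.0]
wrist_force: [-0.4, 0.7, -1.1]
gripper_width: 0.0247
finger_force: 30.0
```

```bash
python3 - <<'E'
from h import *
s=state(); w=cam("wrist"); save(w,"w7.png"); blobs(w,.035,.09,amin=300)
E
```

```text
t 25.6 tcp kit [ -1.4 -74.3] z 126.1 tooly ang 4.16 tilt [-0. -0. -1.] w 0.0247 F [-0.4  0.7 -1.1]
[283.  18.] 2061 ztop 48.7 circ [ 0.1 65.4 37. ] mean [ 0.3 57.5]
[280. 114.] 5708 ztop 61.8 circ [-1.2 -7.1 90.6] mean [-1.8  1.2]
[256. 245.] 305 ztop 62.2 circ [-22.3 -93.4  12.4] mean [-22.1 -93.7]
[307. 245.] 351 ztop 62.4 circ [ 19.9 -93.4  14.5] mean [ 19.8 -93.8]
[545. 306.] 2231 ztop 58.6 circ [ 217.6 -151.6   49.2] mean [ 210.7 -156.3]
```

View pics/w7.png

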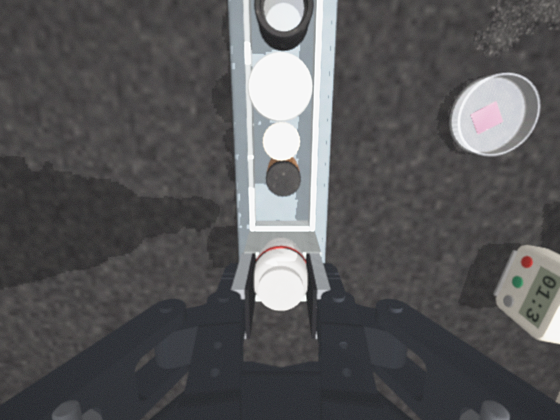

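Call:
send_rows(moves=[[[0,0,0,2,1.2,25,18],[0,0,0,0,0,30,18],[0,0,0,0,0,25,18],[0,0,0,0,0,12,18],[0,0,0,0,0,4,18],[0,0,0,0,0,2,18],[0,0,0,0,0,0,18],[0,0,0,0,0,0,18]]])

```text
time: 26.5
tcp_pos: [0.5046, -0.0122, 0.0288]
tool_rot: [2.137, 2.301, 0.001]
wrist_force: [0.6, -0.8, -1.0]
gripper_width: 0.025
finger_force: 30.0
```

Call:
send_rows(moves=[[[0,0,0,0,0,0,30],[0,0,0,0,0,0,38],[0,0,0,0,0,0,42],[0,0,0,0,0,-20,42],[0,0,0,0,0,-40,42],[0,0,0,0,0,-45,42],[0,0,0,0,0,-40,42],[0,0,0,0,0,-30,42]]])

```text
time: 27.3
tcp_pos: [0.5043, -0.0122, 0.2056]
tool_rot: [2.137, 2.301, 0.002]
wrist_force: [0.0, -0.2, -0.1]
gripper_width: 0.0417
finger_force: 0.0
```

```bash
python3 - <<'E'
from h import *
s=state(); w=cam("wrist"); save(w,"w8.png"); np.save("w8.npy",w,allow_pickle=True)
c=cam("top"); save(c,"t8.png"); np.save("t8.npy",c,allow_pickle=True); tray(); blobs(c,.085,.11,20)
E
```

```text
t 27.3 tcp kit [  0.2 -71.4] z 205.6 tooly ang 4.24 tilt [ 0.     0.002 -1.   ] w 0.0417 F [ 0.  -0.2 -0.1]
tray [-2.8 13.3] ext [38.3 54.1] ztop 61.0
tray [-0.8 67.4] ext [33.5 35.7] ztop 48.0
[227.   4.] 1032 ztop 108.9 circ [625.5  38.6 547.6] mean [626.1  37.9]
[55.  6.] 579 ztop 109.1 circ [660.7 518.1 315.6] mean [661.9 520.4]
[120.   5.] 58 ztop 107.7 circ [648.2 338.4  26. ] mean [648.8 338.1]
[515.   6.] 459 ztop 108.9 circ [ 565.2 -776.6  264.2] mean [ 564.5 -783. ]
[322.  24.] 23 ztop 108.9 circ [ 526.3 -223.6   18.3] mean [ 526.2 -223.7]
[325.  80.] 117 ztop 108.8 circ [ 399.9 -219.3  224.4] mean [ 396.8 -214.8]
[173.  40.] 29 ztop 104.1 circ [525.3 192.5  27.7] mean [527.6 192.5]
[209.  40.] 23 ztop 104.1 circ [518.8  93.3  27.7] mean [519.8  94.2]
[ 51. 156.] 972 ztop 108.9 circ [239.  534.2 507.5] mean [221.5 535. ]
[216. 105.] 48 ztop 109.1 circ [321.3  87.9  51.6] mean [325.9  92.3]
[162. 104.] 30 ztop 108.6 circ [343.8 230.   35.4] mean [343.  229.8]
[188. 105.] 79 ztop 108.7 circ [338.5 159.4  91. ] mean [337.4 156. ]
[432. 112.] 33 ztop 93.5 circ [ 267.5 -501.5   78. ] mean [ 268.3 -499.1]
[200. 174.] 43 ztop 102.8 circ [146.5 139.5  17.3] mean [146.8 139.7]
[118. 207.] 110 ztop 107.0 circ [ 73.4 360.8  26.2] mean [ 74.  360.2]
[ 77. 246.] 63 ztop 92.1 circ [-13.1 471.5  34.1] mean [-17.3 472.3]
[100. 267.] 114 ztop 108.8 circ [-77.3 413.   78.4] mean [-79.1 410.2]
[263. 395.] 37 ztop 108.0 circ [-428.6   23.7   37.7] mean [-426.3   21.4]
```

View pics/w8.png

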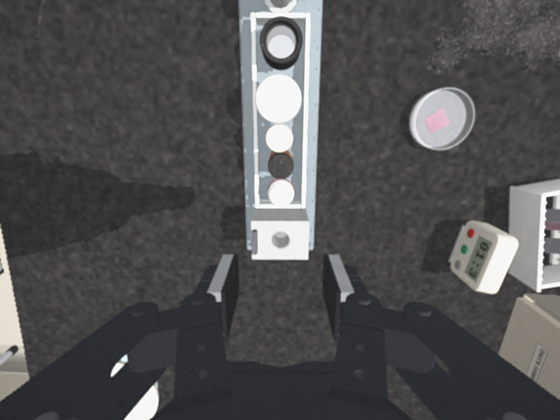

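All five pieces stand in a row in the tray, at (281,42), (279,98), (279,137), (280,164) and (281,192). The bore is visible at (281,240). Next is the bar knob at kit (146.6, 139.6).

Call:
send_rows(moves=[[[0,0,0,20,14,0,42],[0,0,0,35,24,0,42],[0,0,0,35,24,0,42],[0,0,0,35,24,0,42],[0,0,0,35,25,0,42],[0,0,0,31,21,0,42],[0,0,0,20,14,0,42],[0,0,0,0,0,0,42]]])

```text
time: 28.25
tcp_pos: [0.6339, 0.2123, 0.2008]
tool_rot: [-2.133, -2.304, 0.002]
wrist_force: [-0.2, 0.3, -0.6]
gripper_width: 0.0419
finger_force: 0.0
```

Call:
send_rows(moves=[[[0,0,0,0,0,15,42],[0,0,0,0,0,15,42],[0,0,0,0,0,0,42],[0,0,0,0,0,0,42]]])

```text
time: 28.65
tcp_pos: [0.634, 0.2086, 0.1729]
tool_rot: [-2.138, -2.302, 0.001]
wrist_force: [-0.3, -0.1, 0.6]
gripper_width: 0.0417
finger_force: 0.0
```

```bash
python3 - <<'E'
from h import *
s=state(); w=cam("wrist"); blobs(w,.082,.12,100)
E
```

```text
t 28.6 tcp kit [145.7 139.3] z 172.9 tooly ang 4.22 tilt [-0.    -0.001 -1.   ] w 0.0417 F [-0.3 -0.1  0.6]
[537. 242.] 8348 ztop 118.9 circ [332.1 138.4 153.9] mean [324.9 126.2]
[283. 220.] 557 ztop 101.7 circ [147.  139.1  17.9] mean [147.1 139.8]
```

Call:
send_rows(moves=[[[0,0,0,0,1.3,30,42],[0,0,0,0,0,30,42],[0,0,0,0,0,20,42],[0,0,0,0,0,10,42],[0,0,0,0,0,3,42],[0,0,0,0,0,0,12],[0,0,0,0,0,0,12],[0,0,0,0,0,0,12]]], grip_force=25)

```text
time: 29.5
tcp_pos: [0.6359, 0.2093, 0.0812]
tool_rot: [2.138, 2.302, 0.002]
wrist_force: [-2.0, 0.3, 7.2]
gripper_width: 0.017
finger_force: 25.2
```

Call:
send_rows(moves=[[[0,0,0,0,0,0,12],[0,0,0,0,0,0,12],[0,0,0,0,0,0,12]]])

```text
time: 29.8
tcp_pos: [0.6359, 0.2093, 0.0812]
tool_rot: [2.138, 2.301, 0.002]
wrist_force: [-2.6, -0.9, 7.7]
gripper_width: 0.0169
finger_force: 25.2
```

```bash
python3 - <<'E'
from h import *
s=state(); k=tok(s["tcp_pos"])
d=k-np.array([0,110.]);r=np.hypot(*d); print(r, th0:=np.arctan2(d[0],-d[1]))
n=24; th=np.linspace(th0,0,n+1); P=np.c_[150*np.sin(th),110-150*np.cos(th)]; D=np.diff(P,axis=0)
print(D[:,::-1].round(1).tolist())
E
```

```text
t 29.8 tcp kit [147.6 139.8] z 81.2 tooly ang 4.23 tilt [ 0.     0.001 -1.   ] w 0.0169 F [-2.6 -0.9  7.7]
150.59949374517421 1.7702399834880969
[[-10.9, 1.8], [-11.0, 1.0], [-11.1, 0.2], [-11.0, -0.6], [-11.0, -1.5], [-10.8, -2.3], [-10.6, -3.1], [-10.4, -3.8], [-10.1, -4.6], [-9.7, -5.3], [-9.3, -6.0], [-8.8, -6.7], [-8.3, -7.3], [-7.7, -7.9], [-7.1, -8.5], [-6.5, -9.0], [-5.8, -9.4], [-5.1, -9.8], [-4.4, -10.2], [-3.6, -10.5], [-2.8, -10.7], [-2.0, -10.9], [-1.2, -11.0], [-0.4, -11.1]]
```

Call:
send_rows(moves=[[[0,0,0,-10.9,1.8,0,12],[0,0,0,-11,1,0,12],[0,0,0,-11.1,0.2,0,12],[0,0,0,-11,-0.6,0,12],[0,0,0,-11,-1.5,0,12],[0,0,0,-10.8,-2.3,0,12],[0,0,0,-10.6,-3.1,0,12],[0,0,0,-10.4,-3.8,0,12]]])

```text
time: 30.6
tcp_pos: [0.6344, 0.1218, 0.0811]
tool_rot: [2.137, 2.301, 0.004]
wrist_force: [2.4, 2.9, 5.0]
gripper_width: 0.0169
finger_force: 25.3
```

Call:
send_rows(moves=[[[0,0,0,-10.1,-4.6,0,12],[0,0,0,-9.7,-5.3,0,12],[0,0,0,-9.3,-6,0,12],[0,0,0,-8.8,-6.7,0,12],[0,0,0,-8.3,-7.3,0,12],[0,0,0,-7.7,-7.9,0,12],[0,0,0,-7.1,-8.5,0,12],[0,0,0,-6.5,-9,0,12]]])

```text
time: 31.4
tcp_pos: [0.5865, 0.0464, 0.0812]
tool_rot: [2.136, 2.292, 0.004]
wrist_force: [14.9, -15.2, 4.9]
gripper_width: 0.0167
finger_force: 25.7
```

```bash
python3 - <<'E'
from h import *
s=state(); k=tok(s["tcp_pos"]); d=k-np.array([0,110.]);print(np.hypot(*d),np.arctan2(d[0],-d[1])); c=cam("top"); W=cloud(c); k=tok(W); m=(W[...,2]>.1)&(abs(k[...,0]-100)<60)&(abs(k[...,1]-10)<80); tray()
E
```

```text
t 31.4 tcp kit [ 86.5 -19. ] z 81.2 tooly ang 4.03 tilt [-0.004  0.007 -1.   ] w 0.0167 F [ 14.9 -15.2   4.9]
155.26809007693495 0.5906660998002309
tray [17.2 78.1] ext [22.2 31. ] ztop 70.7
```

Call:
send_rows(moves=[[[0,0,0,0,0,0,12],[0,0,0,0,0,0,12],[0,0,0,0,0,0,30],[0,0,0,0,0,0,30],[0,0,0,0,0,0,30]]])

```text
time: 32.0
tcp_pos: [0.5833, 0.0508, 0.0801]
tool_rot: [-2.137, -2.302, -0.0]
wrist_force: [-0.2, -0.1, 0.6]
gripper_width: 0.0299
finger_force: 0.0
```

```bash
python3 - <<'E'
from h import *
s=state(); k=tok(s["tcp_pos"]); d=k-np.array([0,110.]);print(np.hypot(*d),np.arctan2(d[0],-d[1]))
w=cam("wrist"); save(w,"w9.png"); blobs(w,.09,.115,60); blobs(w,.06,.115,60)
E
```

```text
t 32.0 tcp kit [ 83.6 -14.4] z 80.1 tooly ang 4.26 tilt [ 0. -0. -1.] w 0.0299 F [-0.2 -0.1  0.6]
149.8531826844503 0.5914441721706131
[235. 280.] 1051 ztop 113.6 circ [ 64.3 -13.5  23.2] mean [64.3 -7.4]
[326. 280.] 1060 ztop 113.7 circ [102.  -13.6  23.5] mean [102.1  -7.3]
[286. 281.] 1400 ztop 101.5 circ [ 85.7 -11.9  18.2] mean [ 85.6 -10.8]
[206. 152.] 17177 ztop 101.1 circ [ 94.6 -11.3  35.3] mean [92.7 -9.4]
[125. 200.] 123 ztop 61.0 circ [ 0.5 15.9 14.3] mean [-0.6 16.5]
[131. 255.] 1197 ztop 62.0 circ [ -1.2 -15.3  24.5] mean [ -1.1 -15. ]
[236. 278.] 1194 ztop 113.4 circ [ 64.3 -13.5  23.2] mean [64.3 -7.4]
[138. 292.] 940 ztop 61.9 circ [  0.1 -40.2  24.1] mean [ -0.2 -38.9]
[323. 349.] 90 ztop 71.0 circ [108.8 -72.8  15. ] mean [108.3 -71.7]
[164. 397.] 628 ztop 63.5 circ [   4.6 -113.4   53.5] mean [   7.5 -115.6]
```

View pics/w9.png

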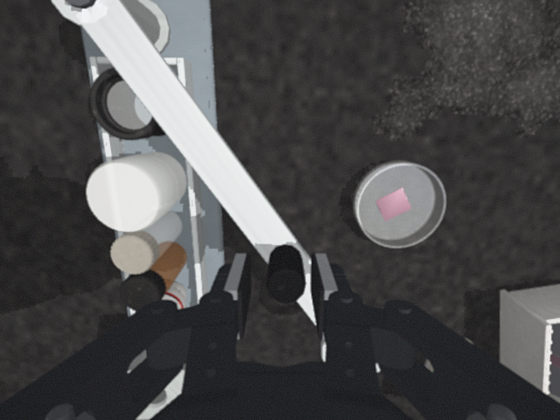

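Call:
send_rows(moves=[[[0,0,0,2,-4,0,30],[0,0,0,-5.6,-8.5,0,30],[0,0,0,-5.1,-9,0,30],[0,0,0,-4.4,-9.2,0,30],[0,0,0,-3.7,-9.5,0,30],[0,0,0,-3.1,-9.8,0,30],[0,0,0,-2.5,-10,0,30],[0,0,0,-1.7,-10,0,30]]])

```text
time: 32.85
tcp_pos: [0.5149, 0.0212, 0.0801]
tool_rot: [2.138, 2.302, 0.0]
wrist_force: [1.5, -1.3, 0.7]
gripper_width: 0.0298
finger_force: 0.6
```

Call:
send_rows(moves=[[[0,0,0,-1.1,-10,0,30],[0,0,0,-0.3,-7,0,30],[0,0,0,0,-3.5,0,30],[0,0,0,0,-2,0,30],[0,0,0,0,0,0,30],[0,0,0,0,0,0,30]]])

```text
time: 33.45
tcp_pos: [0.4954, 0.0186, 0.0802]
tool_rot: [2.136, 2.3, 0.006]
wrist_force: [14.4, -1.4, -7.5]
gripper_width: 0.0299
finger_force: 7.1
```

```bash
python3 - <<'E'
from h import *
s=state(); w=cam("wrist"); blobs(w,.09,.115,60)
E
```

```text
t 33.5 tcp kit [ -6.5 -40. ] z 80.2 tooly ang 4.23 tilt [ 0.001  0.005 -1.   ] w 0.0299 F [14.4 -1.4 -7.5]
[235. 280.] 1059 ztop 113.6 circ [-26.  -39.5  23.6] mean [-26. -33.]
[308. 282.] 2421 ztop 112.1 circ [ 11.8 -39.4  23.7] mean [ 12.1 -33.1]
```

Call:
send_rows(moves=[[[0,0,0,0,6,0,30],[0,0,0,0,0,-20,30],[0,0,0,0,0,-40,40],[0,0,0,0,0,-40,40],[0,0,0,-30,0,0,40],[0,0,0,-45,0,0,40],[0,0,0,-40,0,0,40],[0,0,0,-15,0,0,40]]])

```text
time: 34.3
tcp_pos: [0.5083, -0.1147, 0.1798]
tool_rot: [2.142, 2.298, -0.002]
wrist_force: [0.5, 1.1, -0.3]
gripper_width: 0.0401
finger_force: 0.0
```

Call:
send_rows(moves=[[[0,0,0,0,0,0,40],[0,0,0,0,0,0,40],[0,0,0,0,0,0,40]]])

```text
time: 34.6
tcp_pos: [0.5088, -0.1094, 0.18]
tool_rot: [-2.135, -2.304, -0.001]
wrist_force: [-0.1, 0.5, -0.0]
gripper_width: 0.0398
finger_force: 0.0
```

```bash
python3 - <<'E'
from h import *
s=state(); w=cam("wrist"); np.save("w10.npy",w,allow_pickle=True)
cv2.imwrite("pics/w10.png",cv2.resize(w["image"][0:260,150:430][...,::-1],None,fx=2.3,fy=2.3,interpolation=cv2.INTER_CUBIC)); blobs(w,.09,.115,60)
E
```

```text
t 34.6 tcp kit [  -2.5 -168.6] z 180.0 tooly ang 4.35 tilt [ 0.001 -0.    -1.   ] w 0.0398 F [-0.1  0.5 -0. ]
[285.  27.] 777 ztop 101.9 circ [ -0.6 -39.4  18.3] mean [ -0.7 -39.8]
```

View pics/w10.png

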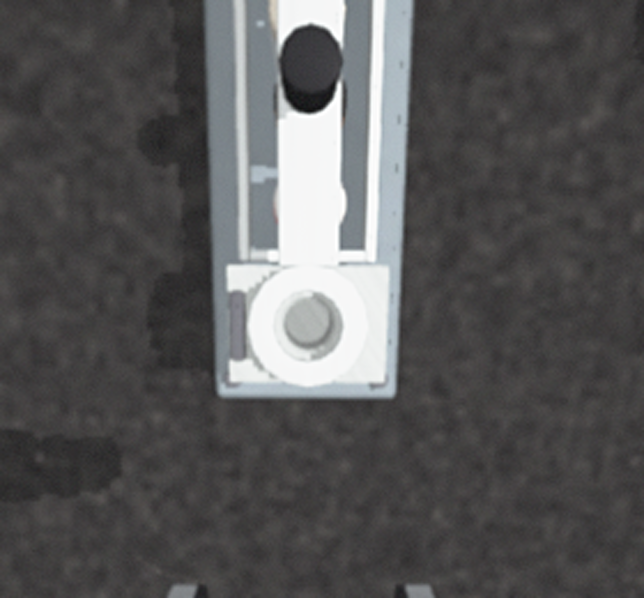

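The bar is shut and its eye lies over the bore: ring centre is at crop (307,326) and the bore disc at (309,320).

```bash
python3 - <<'E'
from h import *
w=np.load("w10.npy",allow_pickle=True).item(); f=lambda a,b:(150+(a+.5)/2.3-.5,(b+.5)/2.3-.5)
g=cv2.cvtColor(w["image"],cv2.COLOR_RGB2GRAY)
big=cv2.resize(g[90:190,230:340],None,fx=6,fy=6,interpolation=cv2.INTER_CUBIC)
for th in (170,190,210,225):
    m=(big<th).astype(np.uint8); n,l,st,ce=cv2.connectedComponentsWithStats(m)
    lab=l[int((141-90)*6),int((284-230)*6)]
    if lab:
        (cx,cy),r=cv2.minEnclosingCircle(np.argwhere(l==lab)[:,::-1].astype(np.float32)); x,y=ce[lab]
        P=[(230+(a+.5)/6-.5,90+(b+.5)/6-.5) for a,b in((cx,cy),(x,y),(cx+r,cy))]
        print(th,st[lab,4],tok(ray(w,P,.062)).round(2).tolist(),tok(ray(w,P,.07)).round(2).tolist())
print("eye outer",tok(ray(w,[f(307,326),f(248,326),f(366,326),f(307,387)],.07)).round(1).tolist())
print("plate end",tok(ray(w,[f(218,397),f(396,396)],.006)).round(1).tolist(),"block",tok(ray(w,[f(229,382),f(386,382),f(226,265),f(389,265)],.062)).round(1).tolist())
E
```

```text
190 17967 [[1.58, -113.49], [1.57, -113.2], [13.4, -113.46]] [[1.44, -112.91], [1.43, -112.63], [12.9, -112.88]]
210 19722 [[1.52, -113.49], [1.49, -113.2], [13.63, -113.46]] [[1.37, -112.91], [1.35, -112.63], [13.12, -112.88]]
225 21147 [[1.08, -113.5], [1.36, -113.16], [13.59, -113.47]] [[0.96, -112.93], [1.22, -112.59], [13.08, -112.89]]
eye outer [[-0.9, -113.0], [-21.3, -113.1], [19.5, -113.0], [-0.8, -134.1]]
plate end [[-39.8, -148.7], [39.4, -148.0]] block [[-29.2, -133.6], [28.0, -133.5], [-29.1, -93.0], [27.5, -92.8]]
```

Call:
send_rows(moves=[[[0,0,0.003,-20,-1,10,40],[0,0,0,-40,-2,10,40],[0,0,0,-42,-2,10,40],[0,0,0,-42,-2,10,40],[0,0,0,-30,-1,10,40],[0,0,0,-13,0,0,40],[0,0,0,0,0,0,40],[0,0,0,0,0,0,40]]])

```text
time: 35.45
tcp_pos: [0.5146, -0.2963, 0.1304]
tool_rot: [-2.139, -2.301, -0.001]
wrist_force: [1.0, 1.5, -0.1]
gripper_width: 0.0401
finger_force: 0.0
```

Call:
send_rows(moves=[[[0,0,0,0,0,0,40],[0,0,0,0,0,0,40]]])

```text
time: 35.65
tcp_pos: [0.5145, -0.2969, 0.1304]
tool_rot: [2.139, 2.3, 0.001]
wrist_force: [0.5, -0.7, -0.0]
gripper_width: 0.0399
finger_force: 0.0
```

```bash
python3 - <<'E'
from h import *
s=state(); w=cam("wrist"); blobs(w,.055,.115,60);blobs(w,.018,.115,60); tray()
E
```

```text
t 35.6 tcp kit [ -10.6 -356.1] z 130.4 tooly ang 4.16 tilt [ 0.  0. -1.] w 0.0399 F [ 0.5 -0.7 -0. ]
[282. 226.] 702 ztop 69.7 circ [  -9.9 -356.6   20. ] mean [  -9.9 -355.8]
[ 76. 342.] 93 ztop 59.4 circ [-179.2 -461.1   16.9] mean [-179.1 -459.5]
[ 44. 207.] 10878 ztop 23.8 circ [-219.5 -357.2  117.9] mean [-206.8 -354.6]
[282. 211.] 2940 ztop 69.1 circ [  -9.9 -356.5   20. ] mean [  -9.9 -355.7]
[261. 321.] 4360 ztop 29.1 circ [ -31.1 -466.2   97.4] mean [ -29.6 -463.5]
[ 43. 328.] 7966 ztop 49.7 circ [-178.3 -460.4   45.2] mean [-177.4 -452.8]
tray [-1.1  3.1] ext [ 20.5 179.8] ztop 72.0
```

Call:
send_rows(moves=[[[0,0,0,-0.5,0.7,25,40],[0,0,0,0,0,30,40],[0,0,0,0,0,20,40],[0,0,0,0,0,8,40],[0,0,0,0,0,4,40],[0,0,0,0,0,0,14],[0,0,0,0,0,0,14],[0,0,0,0,0,0,14]]], grip_force=60)

```text
time: 36.55
tcp_pos: [0.5152, -0.2987, 0.0439]
tool_rot: [2.14, 2.298, 0.001]
wrist_force: [-0.3, 0.3, 4.6]
gripper_width: 0.018
finger_force: 58.9
```

Call:
send_rows(moves=[[[0,0,0,0,0,0,14],[0,0,0,0,0,0,14],[0,0,0,0,0,0,14]]])

```text
time: 36.85
tcp_pos: [0.5152, -0.2986, 0.0439]
tool_rot: [2.14, 2.298, 0.001]
wrist_force: [-0.1, 0.1, 8.2]
gripper_width: 0.0179
finger_force: 59.1
```

```bash
python3 - <<'E'
from h import *
s=state()
E
```

```text
t 36.9 tcp kit [ -10.  -357.9] z 43.9 tooly ang 4.06 tilt [-0.001  0.001 -1.   ] w 0.0179 F [-0.1  0.1  8.2]
```

Call:
send_rows(moves=[[[0,0,0,0,0,-15,14],[0,0,0,0,0,-30,14],[0,0,0,0,0,-30,14],[0,0,0,0,0,-5,14],[0,0,0,20,1,0,14],[0,0,0,35,2,0,14],[0,0,0,35,2,0,14],[0,0,0,35,1.5,0,14]]])

```text
time: 37.65
tcp_pos: [0.5121, -0.1721, 0.1235]
tool_rot: [2.142, 2.298, 0.0]
wrist_force: [1.0, -0.1, -0.8]
gripper_width: 0.0179
finger_force: 58.8
```

Call:
send_rows(moves=[[[0,0,0,35,1.5,0,14],[0,0,0,30,1.5,0,14],[0,0,0,15,0,0,14],[0,0,0,0,0,0,14],[0,0,0,0,0,0,14],[0,0,0,0,0,0,14]]])

```text
time: 38.25
tcp_pos: [0.5096, -0.0944, 0.1231]
tool_rot: [2.143, 2.297, -0.0]
wrist_force: [0.2, -1.5, -1.6]
gripper_width: 0.0182
finger_force: 58.8
```

```bash
python3 - <<'E'
from h import *
s=state(); w=cam("wrist"); np.save("w11.npy",w,allow_pickle=True)
a=cv2.resize(w["image"][120:330,210:350][...,::-1],None,fx=2.7,fy=2.7,interpolation=cv2.INTER_CUBIC)
c=cam("scene"); b=c["image"][...,::-1][140:340,180:380]; b=cv2.resize(b,(567,567),interpolation=cv2.INTER_CUBIC)[:a.shape[0]]
n=min(a.shape[0],b.shape[0]); im=np.hstack([a[:n],b[:n]])[:, :800]; cv2.imwrite("pics/w11.png",im); print(im.shape)
blobs(w,.1,.2,60)
E
```

```text
t 38.2 tcp kit [  -0.5 -153.8] z 123.1 tooly ang 3.99 tilt [-0. -0. -1.] w 0.0182 F [ 0.2 -1.5 -1.6]
(567, 800, 3)
[280.  27.] 1011 ztop 102.1 circ [ -0.6 -39.6  17.5] mean [ -0.7 -39.4]
[280. 332.] 28158 ztop 198.8 circ [  -1.1 -142.2  112.4] mean [  -1.2 -145.2]
```

View pics/w11.png

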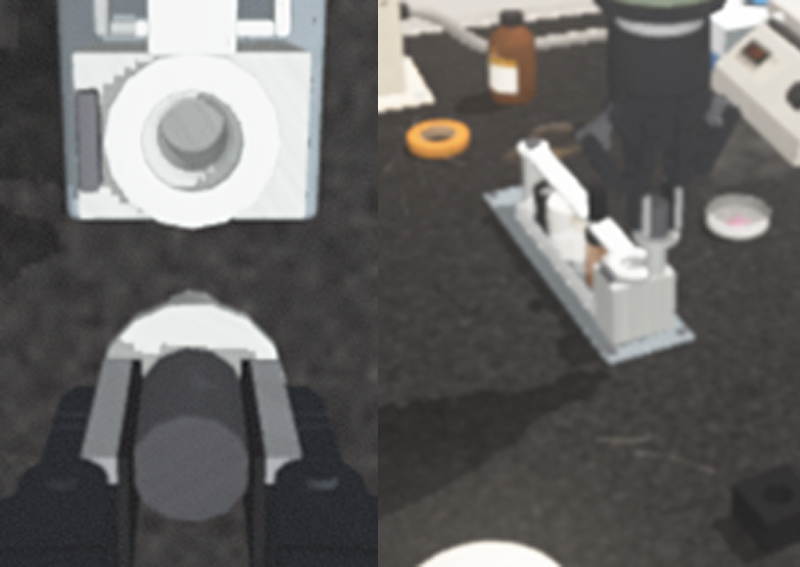

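The pin is held upright: grip top centre is at crop (191,462) and its collar's far edge at (190,303). The bore disc is at (193,124).

```bash
python3 - <<'E'
from h import *
w=np.load("w11.npy",allow_pickle=True).item(); f=lambda a,b:(210+(a+.5)/2.7-.5,120+(b+.5)/2.7-.5)
print("grip top",tok(ray(w,[f(191,463),f(134,463),f(248,463),f(191,520)],.1472)).round(1).tolist())
print("collar edge",tok(ray(w,[f(190,303),f(106,352),f(279,352)],.1192)).round(1).tolist())
print("bore disc",tok(ray(w,[f(193,121),f(158,121),f(228,121),f(193,92),f(193,152)],.032)).round(1).tolist())
print("eye hole",tok(ray(w,[f(193,138),f(142,138),f(243,138),f(193,88),f(193,190)],.070)).round(1).tolist())
print("eye out",tok(ray(w,[f(191,140),f(105,140),f(277,140),f(191,227),f(191,54)],.070)).round(1).tolist())
E
```

```text
grip top [[-0.9, -151.7], [-10.1, -151.7], [8.2, -151.7], [-1.0, -162.2]]
collar edge [[-1.1, -134.9], [-17.0, -144.8], [15.8, -144.9]]
bore disc [[-0.3, -113.8], [-10.0, -113.7], [9.4, -113.8], [-0.3, -105.8], [-0.3, -122.5]]
eye hole [[-0.4, -112.2], [-12.3, -112.2], [11.3, -112.2], [-0.4, -100.6], [-0.4, -124.7]]
eye out [[-0.8, -112.7], [-21.0, -112.6], [19.3, -112.7], [-0.9, -133.8], [-0.8, -93.0]]
```

Call:
send_rows(moves=[[[0,0,0,15,4,0,14],[0,0,0,15,4,0,14],[0,0,0,9,2,0,14],[0.065,0,0,0,0,0,14],[0.065,0,0,0,0,0,14],[0.066,0,0,0,0,0,14],[0.066,0,0,0,0,0,14],[0,0,0,0,0,0,14]]])

```text
time: 39.15
tcp_pos: [0.5173, -0.0539, 0.1223]
tool_rot: [-2.01, -2.157, 0.286]
wrist_force: [-0.4, -0.7, -0.6]
gripper_width: 0.0182
finger_force: 59.0
```

Call:
send_rows(moves=[[[0,0,0,0,0,0,14],[0,0,0,0,0,0,14],[0,0,0,0,0,0,14]]])

```text
time: 39.45
tcp_pos: [0.5167, -0.0539, 0.1233]
tool_rot: [-2.011, -2.159, 0.284]
wrist_force: [-0.6, 0.7, -0.4]
gripper_width: 0.018
finger_force: 59.0
```

```bash
cat >> h.py <<'E'
B=np.array([-.5,-113.4,62.])
def foot(off=(1.5,-0.2,39.9)):
    s=state(); M=R.from_rotvec(s["tool_rot"]).as_matrix()
    p=s["tcp_pos"]+M@np.array(off)/1000; f=np.r_[tok(p),1000*p[2]]-B
    c,sn=np.cos(YAW),np.sin(YAW); K=np.array([[c,-sn,0],[sn,c,0],[0,0,1]])
    tl=np.degrees(np.arccos(-M[2,2])); ax=K.T@(-M[:,2])
    print("foot rel bore mm",f.round(1),"tilt",tl.round(2),"pin axis",ax.round(3))
    up=-M[:,2]; print("F tool",(M.T@s["wrist_force"]).round(1),"torque",s["ft_torque"].round(2))
    return f,K.T@M
def tomove(d,KM): print("tool shift for kit move",d,(KM.T@np.array(d,float)).round(1))
E
python3 - <<'E'
from h import *
f,KM=foot(); tomove(np.array([-.5,0,-1])-f,KM)
E
```

```text
t 39.5 tcp kit [   9.5 -113.9] z 123.3 tooly ang 4.05 tilt [-0.    -0.258 -0.966] w 0.018 F [-0.6  0.7 -0.4]
foot rel bore mm [-0.5  1.  22.8] tilt 14.96 pin axis [ 0.258 -0.001  0.966]
F tool [ 0.8 -0.5  0.6] torque [ 0.01 -0.34 -0.02]
tool shift for kit move [-1.83812879e-02 -9.78086716e-01 -2.38000850e+01] [-1.   6.1 23. ]
```

Position and tilt are as planned. I'll lower the foot into the mouth in gentle steps.

Call:
send_rows(moves=[[[0,0,0,-1,1.6,6,14],[0,0,0,0,1.8,7,14],[0,0,0,0,1.3,5,14],[0,0,0,0,0.7,2.5,14],[0,0,0,0,0,0,14],[0,0,0,0,0,0,14]]])

```text
time: 40.05
tcp_pos: [0.5169, -0.0547, 0.1018]
tool_rot: [-2.01, -2.158, 0.284]
wrist_force: [0.8, 0.6, -0.7]
gripper_width: 0.018
finger_force: 59.0
```

```bash
python3 - <<'E'
from h import *
f,KM=foot(); tomove(np.array([-.5,0,-1])-f,KM)
w=cam("wrist"); cv2.imwrite("pics/w12.png",cv2.resize(w["image"][100:330,190:370][...,::-1],None,fx=2.5,fy=2.5,interpolation=cv2.INTER_CUBIC))
E
```

```text
t 40.0 tcp kit [   9.6 -114.7] z 101.8 tooly ang 4.07 tilt [ 0.    -0.259 -0.966] w 0.018 F [ 0.8  0.6 -0.7]
foot rel bore mm [-0.4  0.3  1.3] tilt 15.01 pin axis [ 0.259 -0.001  0.966]
F tool [0.5 1.  0.5] torque [ 0.01 -0.32  0.  ]
tool shift for kit move [-0.09843355 -0.25732194 -2.33889569] [-0.3  0.5  2.3]
```

View pics/w12.png

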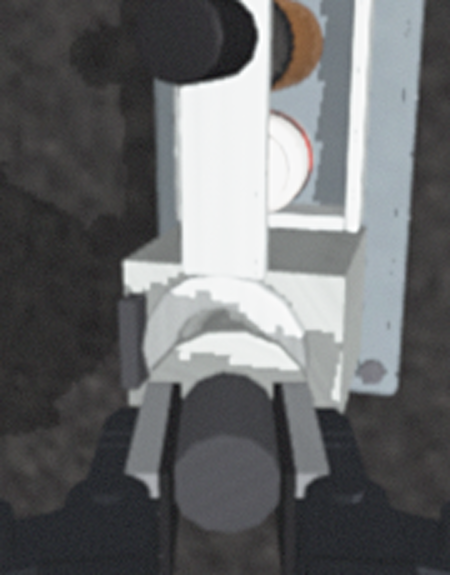

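The leaning pin is through the eye, with no contact force so far. Now the last 2.3 mm, then the pause.

Call:
send_rows(moves=[[[0,0,0,-0.3,0.4,1.2,14],[0,0,0,0,0.2,1.2,14],[0,0,0,0,0,0,14],[0,0,0,0,0,0,14],[0,0,0,0,0,0,14],[0,0,0,0,0,0,14],[0,0,0,0,0,0,14],[0,0,0,0,0,0,14]]])

```text
time: 40.9
tcp_pos: [0.5169, -0.055, 0.0994]
tool_rot: [-2.01, -2.158, 0.284]
wrist_force: [-0.2, 0.1, -1.0]
gripper_width: 0.018
finger_force: 59.0
```

```bash
python3 - <<'E'
from h import *
f,KM=foot(); tomove([0,0,-1],KM)
E
```

```text
t 40.9 tcp kit [   9.6 -115. ] z 99.4 tooly ang 4.06 tilt [ 0.    -0.259 -0.966] w 0.018 F [-0.2  0.1 -1. ]
foot rel bore mm [-0.5 -0.1 -1.1] tilt 15.01 pin axis [ 0.259 -0.001  0.966]
F tool [0.1 0.1 1. ] torque [ 0.01 -0.36  0.01]
tool shift for kit move [0, 0, -1] [-0.   0.3  1. ]
```

Call:
send_rows(moves=[[[0,0,0,0,0.3,1,14],[0,0,0,0,0,0,14],[0,0,0,0,0,0,14],[0,0,0,0,0,0,14],[0,0,0,0,0,0,14]]])

```text
time: 41.4
tcp_pos: [0.5169, -0.055, 0.0983]
tool_rot: [-2.01, -2.158, 0.284]
wrist_force: [0.1, 0.2, -0.3]
gripper_width: 0.0186
finger_force: 59.0
```

```bash
python3 - <<'E'
from h import *
f,KM=foot()
E
```

```text
t 41.4 tcp kit [   9.6 -115. ] z 98.3 tooly ang 4.07 tilt [ 0.    -0.259 -0.966] w 0.0186 F [ 0.1  0.2 -0.3]
foot rel bore mm [-0.5 -0.1 -2.2] tilt 15.02 pin axis [ 0.259 -0.001  0.966]
F tool [0.2 0.2 0.3] torque [ 0.03 -0.33 -0.01]
```

Call:
send_rows(moves=[[[-0.065,0,0,0,-2.5,0,14],[-0.065,0,0,0,-2.5,0,14],[-0.066,0,0,0,-2.5,0,14],[-0.066,0,0,0,-2.5,0,14],[0,0,0,0,0,0,14],[0,0,0,0,0,0,14],[0,0,0,0,0,0,14]]])

```text
time: 42.1
tcp_pos: [0.5075, -0.0556, 0.0998]
tool_rot: [-2.141, -2.298, 0.001]
wrist_force: [-0.7, -0.2, 0.1]
gripper_width: 0.0181
finger_force: 59.2
```

```bash
python3 - <<'E'
from h import *
f,KM=foot()
E
```

```text
t 42.1 tcp kit [ 1.000e-01 -1.149e+02] z 99.8 tooly ang 4.07 tilt [ 0.    -0.001 -1.   ] w 0.0181 F [-0.7 -0.2  0.1]
foot rel bore mm [ 0.4 -0.  -2.1] tilt 0.06 pin axis [ 0.001 -0.     1.   ]
F tool [-0.2 -0.7 -0.1] torque [0.04 0.09 0.01]
```

Call:
send_rows(moves=[[[0,0,0,0,-0.4,0,14],[0,0,0,0,0,1,14],[0,0,0,0,0,1,14],[0,0,0,0,0,1,14],[0,0,0,0,0,0,14],[0,0,0,0,0,0,14]]])

```text
time: 42.7
tcp_pos: [0.5067, -0.0557, 0.0969]
tool_rot: [-2.141, -2.299, 0.0]
wrist_force: [-0.5, 0.8, -0.8]
gripper_width: 0.018
finger_force: 59.2
```

```bash
python3 - <<'E'
from h import *
f,KM=foot()
E
```

```text
t 42.7 tcp kit [  -0.6 -114.9] z 96.9 tooly ang 4.07 tilt [ 0. -0. -1.] w 0.018 F [-0.5  0.8 -0.8]
foot rel bore mm [-0.3 -0.  -5. ] tilt 0.01 pin axis [ 0. -0.  1.]
F tool [ 0.8 -0.5  0.8] torque [0.01 0.01 0.03]
```

Call:
send_rows(moves=[[[0,0,0,0,0,2,14],[0,0,0,0,0,2,14],[0,0,0,0,0,2,14],[0,0,0,0,0,2,14],[0,0,0,0,0,0,14],[0,0,0,0,0,0,14]]])

```text
time: 43.3
tcp_pos: [0.5067, -0.0557, 0.0889]
tool_rot: [-2.141, -2.299, 0.0]
wrist_force: [-0.1, -0.4, -1.0]
gripper_width: 0.0182
finger_force: 59.2
```

```bash
python3 - <<'E'
from h import *
f,KM=foot()
E
```

```text
t 43.3 tcp kit [  -0.7 -115. ] z 88.9 tooly ang 4.07 tilt [ 0. -0. -1.] w 0.0182 F [-0.1 -0.4 -1. ]
foot rel bore mm [ -0.4  -0.1 -13. ] tilt 0.01 pin axis [ 0. -0.  1.]
F tool [-0.4 -0.1  1. ] torque [0.01 0.01 0.03]
```

In the bore without touching. 11 mm to go, pressing gently at the end.

Call:
send_rows(moves=[[[0,0,0,0,0,3,14],[0,0,0,0,0,3,14],[0,0,0,0,0,2,14],[0,0,0,0,0,2,14],[0,0,0,0,0,1,14],[0,0,0,0,0,1,14],[0,0,0,0,0,0,14],[0,0,0,0,0,0,14]]])

```text
time: 44.1
tcp_pos: [0.5074, -0.0557, 0.0777]
tool_rot: [2.14, 2.298, 0.002]
wrist_force: [0.3, 1.4, 16.0]
gripper_width: 0.0184
finger_force: 61.3
```

```bash
python3 - <<'E'
from h import *
f,KM=foot()
E
```

```text
t 44.1 tcp kit [   0. -115.] z 77.7 tooly ang 4.07 tilt [-0.     0.002 -1.   ] w 0.0184 F [ 0.3  1.4 16. ]
foot rel bore mm [  0.4  -0.1 -24.3] tilt 0.11 pin axis [-0.002  0.     1.   ]
F tool [  1.3   0.5 -16. ] torque [-0.    0.18  0.02]
```

Call:
send_rows(moves=[[[0,0,0,0,0,0,25],[0,0,0,0,0,0,35],[0,0,0,0,0,0,40],[0,0,0,0,0,-20,40],[0,0,0,0,0,-40,40],[0,0,0,0,0,-40,40],[0,0,0,-30,0,-30,40],[0,0,0,-40,0,0,40]]])

```text
time: 44.9
tcp_pos: [0.5131, -0.1252, 0.2106]
tool_rot: [2.135, 2.299, 0.005]
wrist_force: [1.3, -0.7, -1.1]
gripper_width: 0.0398
finger_force: 0.0
```

Call:
send_rows(moves=[[[0,0,0,0,0,0,40],[0,0,0,0,0,0,40],[0,0,0,0,0,0,40]]])

```text
time: 45.2
tcp_pos: [0.5115, -0.1247, 0.2067]
tool_rot: [-2.139, -2.299, -0.0]
wrist_force: [-1.1, -0.3, -0.8]
gripper_width: 0.0399
finger_force: 0.0
```

```bash
python3 - <<'E'
from h import *
state(); w=cam("wrist"); save(w,"w13.png"); blobs(w,.09,.115,60); blobs(w,.075,.115,60)
E
```

```text
t 45.2 tcp kit [  -0.8 -184.1] z 206.7 tooly ang 4.13 tilt [ 0.001 -0.001 -1.   ] w 0.0399 F [-1.1 -0.3 -0.8]
[282.  13.] 619 ztop 101.9 circ [ -0.1 -39.6  18. ] mean [ -0.2 -40.5]
[282. 123.] 530 ztop 104.0 circ [  -0.3 -114.2   19.7] mean [  -0.4 -114. ]
[556. 387.] 155 ztop 98.4 circ [ 277.5 -371.4   22.5] mean [ 277.  -374.6]
[282.  16.] 731 ztop 101.8 circ [ -0.1 -39.6  18. ] mean [ -0.2 -40.5]
[282. 122.] 889 ztop 103.8 circ [  -0.3 -114.2   19.7] mean [  -0.4 -114. ]
[552. 369.] 880 ztop 95.1 circ [ 277.  -366.2   37.5] mean [ 277.3 -371.9]
```

View pics/w13.png

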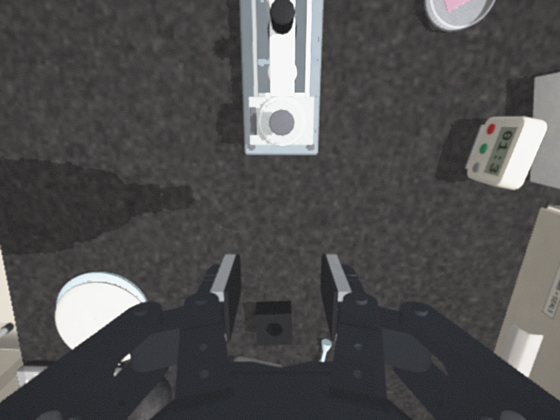

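The pin is home: its grip top is at (282,122) and measures about 104 mm, against 102 expected with the knob reading 101.9 for 100. The bar is shut and the gripper is clear.

```bash
python3 -c "
from rig import ctrl
print(ctrl.hand_in())"
```

```text
the job is handed in; nothing more can be done
None
```

I handed the job in at about 45 s: all five kit pieces stand upright in the tray, the bar is shut against its stop and the pin is fully home in the bore by my measurements, but `hand_in()` gave no verdict.

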